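Strip the piping-nozzle turret

TASK

Baking is over: clear every piping nozzle off the revolving turret and stand each one upright in a ring of its own on the drying stand, fully down on the board, with the stand flat on the counter. For each nozzle, first turn the turret until that nozzle is at the front pointer, then unscrew it anticlockwise and lift it out; take nozzles out only there. Leave the dish, bowl, whisk and spatula where they are.

Things in the scene. Friction and masses are not known exactly. Their poses are not given: they have to be found in the camera images.
- nozzle0 (a point): plain steel piping nozzle, 78 mm high, 120 g: oblong flange 46 x 28 mm, 6 mm thick, at the bottom; round neck 23 mm wide; square collar 28 x 28 mm from 28 to 50 mm up (grip here; sides parallel to the flange); cone above. Point: centre, 39 mm above the underside. x along the flange's long side, z up to the mouth. May be absent
- nozzle1 (a point): piping nozzle like nozzle0, same point and axes (only the mouth differs). May be absent
- nozzle2 (a point): piping nozzle like nozzle0, same point and axes (only the mouth differs). May be absent
- nozzle3 (a point): piping nozzle like nozzle0, same point and axes (only the mouth differs). May be absent
- cup0 (a point): one of the turret's four bayonet cups, 90 degrees apart, 70 mm from the axis; nozzle0, if present, starts in it. Point: centre of the cup's floor, on the deck 55 mm above the counter; x radially outward, z up. Cup ring 64 mm outside, 12 mm high. Two tabs at +x and -x overhang the floor (16 mm wide, reaching in to 17 mm from the centre, underside 7.5 mm up)
- cup1 (a point): cup like cup0, nozzle1 starts in it. The tabs of a cup hold the flange down: as mounted its long side (nozzle x) lies 0.20 to 0.35 rad anticlockwise, seen from above, of the cup's x. To unscrew, turn the nozzle 70 to 79 degrees anticlockwise until its long side is square to the cup's x (within 8 degrees): it then lifts straight out
- cup2 (a point): cup like cup0, nozzle2 starts in it. A stop pin in each cup ends the anticlockwise turn about 6 degrees beyond the free position; turning clockwise does not free the nozzle
- cup3 (a point): cup like cup0, nozzle3 starts in it
- bar (a point): centre of the black T-bar on the turret's axis: 60 mm long (x), 14 mm thick (y), 20 mm high, centre 48 mm above the deck, pointing between the cups. Grip it across the 14 mm and twist: the head (214 mm disc with deck and cups) turns endlessly either way, without clicks, against 0.12 N m of friction, and stays where left
- front (a point): the turret's front place, 70 mm from its axis at deck height, beside the fixed steel pointer on the foot (pointer 127 mm from the axis, on the robot's side, 72 mm high). A cup is in front when its centre is here. Does not turn with the head
- ring0 (a point): one of four steel rings, two by two, 78 mm apart, on the drying stand, a loose square beech board 160 x 160 x 18 mm (about 0.9 kg). Ring 59 mm inside, 67 mm outside, 12 mm high. Point: centre of the ring's floor, on the board's top; x, y along the board's sides, z up. A nozzle's flange fits in at any yaw with 2.5 mm to spare and stands on the board
- ring1 (a point): another ring of the stand, like ring0
- ring2 (a point): another ring of the stand, like ring0
- ring3 (a point): another ring of the stand, like ring0
- pie_dish: white ceramic pie dish, 180 mm wide, 45 mm high, bystander; origin at its underside
- bowl: glass bowl, 150 mm wide, 70 mm high, bystander; origin at its underside
- whisk: steel whisk lying down, 260 mm long, bystander; origin under its middle
- spatula: teal silicone spatula with wooden handle, 250 mm long, bystander; origin under its middle
There are look-alikes about, which are no part of the job. Leave any blue look-alike of the part that bears nozzle0 alone.

How it is judged (in metres and radians):
At the end, for the whole second after the job is handed in: every nozzle present stands in a ring of the stand: within 8 mm of the ring's centre, its underside within 5 mm of the board, tilted less than 0.1 rad; the stand lies flat on the counter (((horizontal distance between nozzle0 and ring0 below 0.008 m and z of nozzle0 in the frame of ring0 between 0.034 and 0.043 m) or (horizontal distance between nozzle0 and ring1 below 0.008 m and z of nozzle0 in the frame of ring1 between 0.034 and 0.043 m) or (horizontal distance between nozzle0 and ring2 below 0.008 m and z of nozzle0 in the frame of ring2 between 0.034 and 0.043 m) or (horizontal distance between nozzle0 and ring3 below 0.008 m and z of nozzle0 in the frame of ring3 between 0.034 and 0.043 m)) and angle between each of nozzle0, nozzle1, nozzle2, nozzle3's own z axis and vertical below 0.1 rad and ((horizontal distance between nozzle1 and ring0 below 0.008 m and z of nozzle1 in the frame of ring0 between 0.034 and 0.043 m) or (horizontal distance between nozzle1 and ring1 below 0.008 m and z of nozzle1 in the frame of ring1 between 0.034 and 0.043 m) or (horizontal distance between nozzle1 and ring2 below 0.008 m and z of nozzle1 in the frame of ring2 between 0.034 and 0.043 m) or (horizontal distance between nozzle1 and ring3 below 0.008 m and z of nozzle1 in the frame of ring3 between 0.034 and 0.043 m)) and ((horizontal distance between nozzle2 and ring0 below 0.008 m and z of nozzle2 in the frame of ring0 between 0.034 and 0.043 m) or (horizontal distance between nozzle2 and ring1 below 0.008 m and z of nozzle2 in the frame of ring1 between 0.034 and 0.043 m) or (horizontal distance between nozzle2 and ring2 below 0.008 m and z of nozzle2 in the frame of ring2 between 0.034 and 0.043 m) or (horizontal distance between nozzle2 and ring3 below 0.008 m and z of nozzle2 in the frame of ring3 between 0.034 and 0.043 m)) and ((horizontal distance between nozzle3 and ring0 below 0.008 m and z of nozzle3 in the frame of ring0 between 0.034 and 0.043 m) or (horizontal distance between nozzle3 and ring1 below 0.008 m and z of nozzle3 in the frame of ring1 between 0.034 and 0.043 m) or (horizontal distance between nozzle3 and ring2 below 0.008 m and z of nozzle3 in the frame of ring2 between 0.034 and 0.043 m) or (horizontal distance between nozzle3 and ring3 below 0.008 m and z of nozzle3 in the frame of ring3 between 0.034 and 0.043 m)) and height (world z) of ring0 below 0.024 m and angle between ring0's own z axis and vertical below 0.06 rad); the robot touches nothing.
It fails at once if nozzle 0 is taken out of its cup while it is more than 25 mm away from the front place (z of nozzle0 in the frame of cup0 between 0.049 and 0.085 m and horizontal distance between nozzle0 and cup0 below 0.03 m and horizontal distance between nozzle0 and front above 0.025 m).
It fails at once if nozzle 1 is taken out of its cup while it is more than 25 mm away from the front place (z of nozzle1 in the frame of cup1 between 0.049 and 0.085 m and horizontal distance between nozzle1 and cup1 below 0.03 m and horizontal distance between nozzle1 and front above 0.025 m).
It fails at once if nozzle 2 is taken out of its cup while it is more than 25 mm away from the front place (z of nozzle2 in the frame of cup2 between 0.049 and 0.085 m and horizontal distance between nozzle2 and cup2 below 0.03 m and horizontal distance between nozzle2 and front above 0.025 m).
It fails at once if nozzle 3 is taken out of its cup while it is more than 25 mm away from the front place (z of nozzle3 in the frame of cup3 between 0.049 and 0.085 m and horizontal distance between nozzle3 and cup3 below 0.03 m and horizontal distance between nozzle3 and front above 0.025 m).
It fails at once if the pie dish, bowl, whisk or spatula is pushed more than 30 mm from its place (distance of any of pie_dish, bowl, whisk, spatula from where it was at the start of the episode above 0.03 m).
Of nozzle_0, nozzle_1, nozzle_2, nozzle_3 only 3 to 4 are there at a start; the rules pass over those that are not, and their reading is None.
At some moment in a run one of stand may be knocked a few centimetres aside while the robot is not near it.
It also fails if it takes over 210 s, if anything falls off the work surface, if the arm or the gripper's body presses on something with over 40 N, if the wrist force passes 120 N, or if a joint passes its speed limit or range.

ROBOT

A 6-joint arm with a two-finger parallel gripper is mounted at the origin on the work surface. World frame = base frame: x ahead of the robot, y to its left, z up, the work surface at z = 0. Lengths are in mm, angles in rad, forces in N, time in s.
With the tool pointing down it reaches from about 325 to 850 mm from the base axis. Payload 15.5 kg.
Tool frame: the origin (TCP) lies midway between the tips of the shut fingers; the grasp point (between the pads) lies 19 mm behind it; x points along the fingers, z is the direction in which the jaws open and shut, and the axes are right-handed (so a half turn about x gives the same grasp; the last joint's range is limited). The gripper opens to 91 mm and grips with 3 to 60 N. Pads are 32 mm wide; open, the fingers measure 118 mm over their backs; the gripper's body (76 mm by 178 mm) begins 60 mm behind the grasp point.
Start: joints at [-1.292, 0.494, 1.345, -0, 1.302, -0.096], TCP at [228.805, -581.614, 213.915] pointing down, gripper open.
Joint ranges: [-2.91, 2.91], [-0.82, 2.16], [0.22, 2.67], [-1.22, 4.37], [0.12, 2.79], [-3.08, 3.08]. Speed limits (rad/s): [1.89, 1.89, 2.57, 3.01, 3.01, 3.01].

INTERFACE

Orientations are given as a rotation vector (axis times angle).
In Python, from rig import robot gives the robot as it stands. The module is installed in compiled form; this text tells all that it offers.
- The arm moves only by the tool arm_command, never from a script. Its arguments are lists of equal length, an entry for each row: "twist": the turn, a rotation vector about the world's x, y, z in rad, a list of three; "xyz": the shift along the world's x, y, z in cm, a list of three; "jaw": the finger opening in cm, from 0 to 9.12. A call has 1 to 20 rows; each row is the pose to reach, as a shift and turn from the pose measured when the call began; what a row does not reach only later rows make up. A row lasts 1/10 s, in which the tool goes at most 50 mm and 8.59 degrees, less where a joint would pass 70% of its speed; a pose out of reach is approached as far as the arm can. A call with a gripper value outside its range is refused whole. The fingers move at their own pace and stop on an object; "force" is the grip in N (left out, the last holds). Time passes only in rows, so rows that repeat a pose let the fingers close. It gives the time, the measured TCP pose, the force and the opening at its end, in the units of the state.
- robot.state(): the state, without advancing time (a new reading comes with each control period).
- robot.capture(name): name is "scene" or "top" or "wrist"; returns the picture (420x560x3 uint8, red, green, blue); there is no depth.
- robot.camera_model(name): a dict with "vfov" (degrees; the focal length in pixels is half the picture's height over the tangent of half this angle, whatever the lens; pixels are square), "cx", "cy" (the principal point, pixels), "R" (3x3) and "t" (3): a world point X has camera coordinates R X + t. Camera axes: x right, y down, z forward; pixel columns grow to the right and rows downward; lengths in mm; the calibration is good to about 2 mm. The wrist camera is an equidistant fisheye: a pixel r from the principal point sees the ray r / f radians off the axis. A picture is of the moment at which its call begins: read the wrist's pose just before it. camera_model takes no time and is no camera call; for the wrist camera it gives the pose at the moment of the call.
- robot.close_job(): hands the job in, once; it reports no verdict.
The state is a dict: "t": time; "joints": joint angles; "joint_vel": joint speeds; "joint_torque": joint torques, N m; "position": TCP position; "tool_rot": TCP orientation; "wrist_force": force on the tool from outside, world axes, zero at the start; "moment": the same for the moment, N m; "width": finger opening in mm.
Only numpy, scipy, OpenCV 4.12 (cv2) and the standard library are available. Lean on these libraries where they do the work, as an engineer would, in place of code of your own. Each camera call takes 0.05 s, during which the arm holds its last target.

## Working session

There is one attempt and no reset: what is moved stays moved. The work goes in short steps, Python scripts to look and compute and a tool call to move; the robot and the scene stay as the last step left them, time stands still between calls to the robot, and variables do not carry over. Pictures are saved under pics/ and viewed, and the job is handed in when it is done.

Besides the shell and the picture viewer there is one more tool, called after "Call:" by a JSON object that holds its "name" and its "arguments". arm_command: Moves the arm, as the interface text tells. Its arguments: {"type":"object","properties":{"twist":{"type":"array"},"xyz":{"type":"array"},"jaw":{"type":"array"},"force":{"type":"number"}},"required":["twist","xyz","jaw"]}

```bash
mkdir -p pics; ls; cat > h.py <<'E'
import numpy as np, cv2
from rig import robot
def cap(n,f):
    im=robot.capture(n); cv2.imwrite('pics/'+f,im[:,:,::-1]); return im
def ray(m,u,v,fish=False):
    R=np.array(m['R']);t=np.array(m['t']); f=210/np.tan(np.radians(m['vfov'])/2)
    d=np.array([u-m['cx'],v-m['cy']],float)
    if fish:
        r=np.hypot(*d); th=r/f
        c=np.array([*(d/max(r,1e-9)*np.sin(th)),np.cos(th)])
    else: c=np.array([d[0]/f,d[1]/f,1])
    return -R.T@t, R.T@c
def onz(m,u,v,z,fish=False):
    o,d=ray(m,u,v,fish); return o+d*(z-o[2])/d[2]
def proj(m,X,fish=False):
    R=np.array(m['R']);t=np.array(m['t']); f=210/np.tan(np.radians(m['vfov'])/2)
    c=R@np.array(X,float)+t
    if fish:
        r=np.hypot(c[0],c[1]); th=np.arctan2(r,c[2]); return np.array([m['cx']+f*th*c[0]/r,m['cy']+f*th*c[1]/r])
    return np.array([m['cx']+f*c[0]/c[2],m['cy']+f*c[1]/c[2]])
E
python3 - <<'E'
from h import *
for n in ('scene','top','wrist'):
    m=robot.camera_model(n); print(n,m['vfov'],m['cx'],m['cy'],(-np.array(m['R']).T@np.array(m['t'])).round(),np.array(m['R']).round(2).tolist())
    cap(n,n+'0.png')
s=robot.state(); print({k:np.round(v,3).tolist() for k,v in s.items()})
E
```

```text
pics
scene 43.82612471191641 275.5476746504839 211.44179506381923 [1359.  469. 1155.] [[-0.51, 0.86, 0.01], [0.62, 0.38, -0.68], [-0.59, -0.34, -0.73]]
top 43.52909859839657 278.34367241567674 206.6275828161277 [ 359.   -8. 1590.] [[-0.01, -1.0, 0.01], [-0.99, 0.01, -0.11], [0.11, -0.01, -0.99]]
wrist 65.70646984690485 279.41240880093 211.86796573026018 [ 292. -556.  385.] [[0.36, -0.93, -0.0], [-0.9, -0.35, 0.24], [-0.23, -0.09, -0.97]]
{'t': 0.15, 'joints': [-1.292, 0.494, 1.346, -0.0, 1.302, -0.096], 'joint_vel': [-0.002, -0.002, -0.003, 0.0, 0.0, 0.001], 'joint_torque': [0.003, -87.92, -38.205, 0.071, 0.05, -0.0], 'position': [228.719, -581.375, 213.483], 'tool_rot': [0.929, 1.364, -0.928], 'wrist_force': [-0.031, 0.009, 0.029], 'moment': [0.044, -0.002, -0.016], 'width': 91.018}
```

View pics/scene0.png

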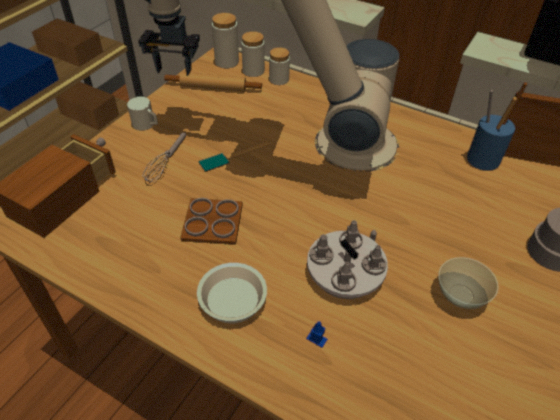

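View pics/top0.png

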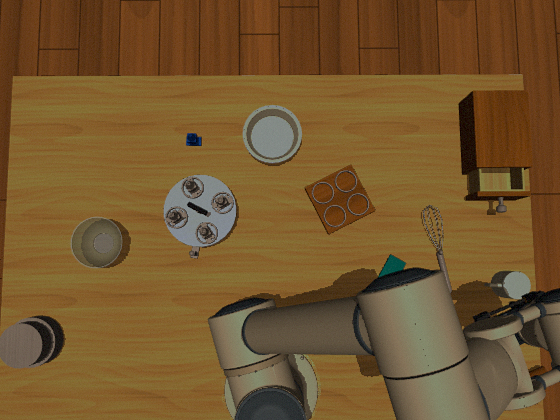

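View pics/wrist0.png

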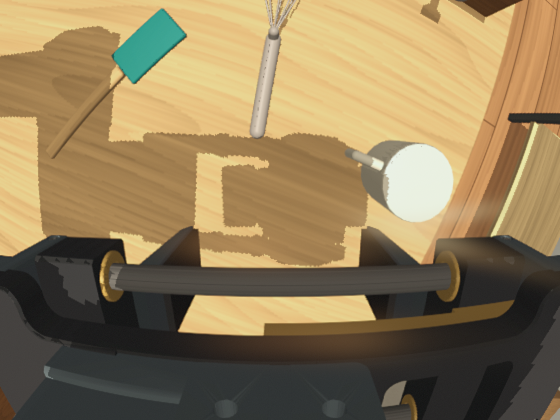

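Scene: the turret is at top-camera (200,210) with four nozzles, its pointer at (195,253), and the stand at (340,200). The dish is at (272,135), the bowl at (100,243), and the blue look-alike at (194,140). I'll zoom in and measure.

```bash
python3 - <<'E'
from h import *
im=cv2.imread('pics/top0.png')
a=cv2.resize(im[165:270,145:285],None,fx=5.5,fy=5.5,interpolation=cv2.INTER_CUBIC); cv2.imwrite('pics/topz.png',a)
m=robot.camera_model('top')
hsv=cv2.cvtColor(im,cv2.COLOR_BGR2HSV)
# deck: white low sat
w=((hsv[:,:,1]<60)&(hsv[:,:,2]>150)).astype(np.uint8); w[:, :150]=0; w[:,245:]=0; w[:165]=0; w[250:]=0
c=max(cv2.findContours(w,0,2)[0],key=cv2.contourArea); print(cv2.minEnclosingCircle(c), cv2.fitEllipse(cv2.convexHull(c)))
(u,v),ax,_=cv2.fitEllipse(cv2.convexHull(c)); print('axis',onz(m,u,v,55))
# bar dark
k=(hsv[:,:,2]<45).astype(np.uint8); k[:,:150]=0;k[:,245:]=0;k[:165]=0;k[250:]=0
n,l,st,ce=cv2.connectedComponentsWithStats(k)
for i in range(1,n):
  if st[i,4]>20: print('dark',st[i],ce[i],onz(m,*ce[i],113)); r=cv2.minAreaRect(np.argwhere(l==i)[:,::-1].astype(np.float32)); b=[onz(m,*p,113)[:2].round() for p in cv2.boxPoints(r)]; print(r,b)
print('pointer',onz(m,195,253,72), onz(m,195,257,0))
# stand
w=((hsv[:,:,0]<18)&(hsv[:,:,2]<150)&(hsv[:,:,1]>100)).astype(np.uint8); w[:,:295]=0;w[:,385:]=0;w[:155]=0;w[240:]=0
w=cv2.morphologyEx(w,cv2.MORPH_CLOSE,np.ones((9,9)))
c=max(cv2.findContours(w,0,2)[0],key=cv2.contourArea); r=cv2.minAreaRect(c); print(r); P=np.array([onz(m,*p,18)[:2] for p in cv2.boxPoints(r)]); print(P.round(), P.mean(0), np.linalg.norm(P-np.roll(P,1,0),axis=1), np.degrees(np.arctan2(*(P[1]-P[0])[::-1])))
b=cv2.resize(im[155:245,295:385],None,fx=6,fy=6,interpolation=cv2.INTER_CUBIC); cv2.imwrite('pics/stz.png',b)
E
```

```text
Traceback (most recent call last):
cv2.error: OpenCV(4.12.0) /io/opencv/modules/imgproc/src/shapedescr.cpp:361: error: (-201:Incorrect size of input array) There should be at least 5 points to fit the ellipse in function 'fitEllipseNoDirect'
```

View pics/topz.png

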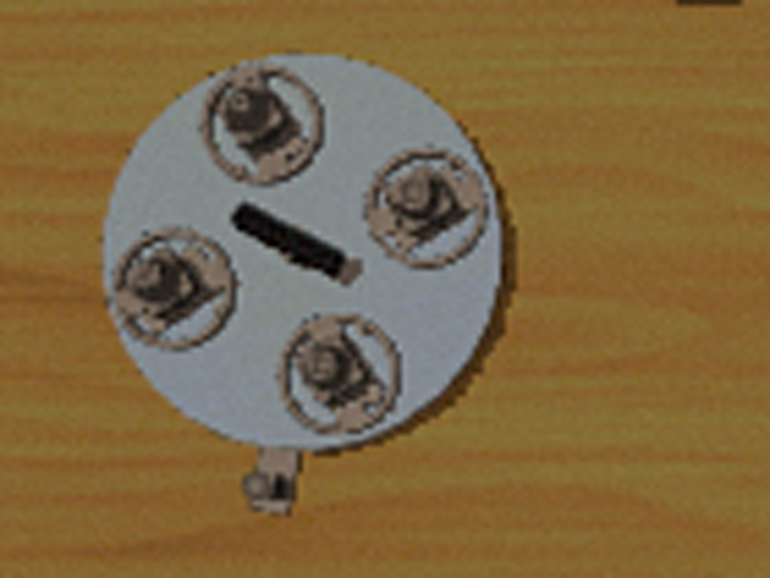

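```bash
cat > m1.py <<'E'
from h import *
im=cv2.imread('pics/top0.png')
m=robot.camera_model('top')
hsv=cv2.cvtColor(im,cv2.COLOR_BGR2HSV)
def win(w,x0,x1,y0,y1):
    o=np.zeros_like(w,np.uint8); o[y0:y1,x0:x1]=w[y0:y1,x0:x1]; return o
w=win(((hsv[:,:,1]<90)|(hsv[:,:,2]<40)).astype(np.uint8),150,245,165,247)
c=max(cv2.findContours(w,0,2)[0],key=cv2.contourArea); e=cv2.fitEllipse(cv2.convexHull(c)); print(e,'axis',onz(m,*e[0],55), 'pixmm',np.array(e[1])*np.linalg.norm(onz(m,200,210,55)-onz(m,201,210,55)))
k=win((hsv[:,:,2]<45).astype(np.uint8),180,218,190,225)
n,l,st,ce=cv2.connectedComponentsWithStats(k)
for i in range(1,n):
  if st[i,4]>15:
    r=cv2.minAreaRect(np.argwhere(l==i)[:,::-1].astype(np.float32)); b=[onz(m,*p,113)[:2].round().tolist() for p in cv2.boxPoints(r)]; print('dark',st[i],onz(m,*ce[i],113),r,b)
print('pointer',onz(m,145+258/5.5,165+487/5.5,72))
w=win(((hsv[:,:,2]<110)&(hsv[:,:,0]<14)).astype(np.uint8),295,385,155,243)
w=cv2.morphologyEx(w,cv2.MORPH_CLOSE,np.ones((9,9)))
c=max(cv2.findContours(w,0,2)[0],key=cv2.contourArea); r=cv2.minAreaRect(c); print(r); P=np.array([onz(m,*p,18)[:2] for p in cv2.boxPoints(r)]); print(P.round(), P.mean(0), np.linalg.norm(P-np.roll(P,1,0),axis=1), np.degrees(np.arctan2(*(P[1]-P[0])[::-1])))
b=cv2.resize(im[155:245,295:385],None,fx=6,fy=6,interpolation=cv2.INTER_CUBIC); cv2.imwrite('pics/stz.png',b)
print(hsv[200,340],hsv[260,320],hsv[185,205])
E
python3 m1.py
```

```text
((199.47267150878906, 210.4503173828125), (72.16688537597656, 72.9094467163086), 46.381324768066406) axis [521.39052313 203.36242141  55.        ] pixmm [211.05444694 213.22609218]
dark [187 202  21  13  96] [521.21050503 202.22969649 113.        ] ((196.7000274658203, 208.60003662109375), (21.466251373291016, 4.919349670410156), 26.56505012512207) [[528.0, 233.0], [541.0, 227.0], [513.0, 173.0], [501.0, 179.0]]
pointer [395.38623577 221.67905904  72.        ]
((339.1491394042969, 199.13272094726562), (52.08463668823242, 52.54328536987305), 62.7004280090332)
[[ 591. -106.]
 [ 664. -249.]
 [ 522. -318.]
 [ 451. -175.]] [ 556.9904923  -211.91953128] [156.73230216 160.63914654 157.73013283 159.12800136] -62.95511160224711
[ 15 255  93] [ 20 167 133] [ 90  11 142]
```

```bash
sleep 2
```

```text
(no output)
```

View pics/stz.png

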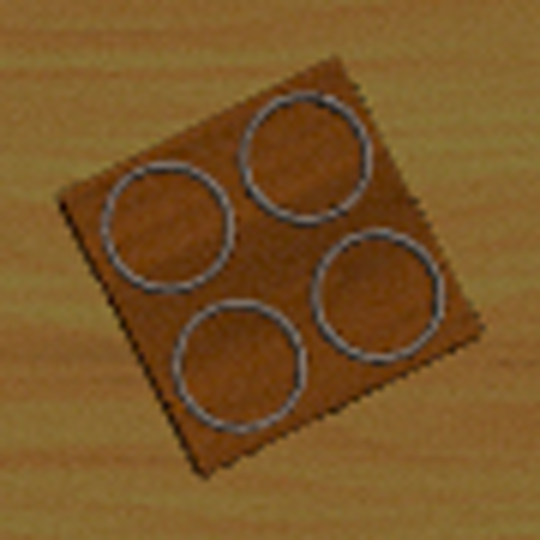

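```bash
cat >> h.py <<'E'
from scipy.spatial.transform import Rotation as Ro
def tool(p=True):
    s=robot.state(); R=Ro.from_rotvec(s['tool_rot']).as_matrix()
    yaw=np.degrees(np.arctan2(R[1,2],R[0,2]))
    if p: print('t',round(s['t'],2),'pos',np.round(s['position'],1),'x',R[:,0].round(3),'jawyaw',yaw.round(2),'J',np.round(s['joints'],3).tolist(),'F',np.round(s['wrist_force'],1),'M',np.round(s['moment'],2),'w',round(float(s['width']),1))
    return s,yaw
E
python3 - <<'E'
from h import *
s,y=tool()
m=robot.camera_model('top')
A=np.array([521.3,202.8]); P=np.array([395.4,221.7]); print('ptr ang',np.degrees(np.arctan2(*(P-A)[::-1])))
for u,v in [(340,375),(175,288),(263,123),(427,208)]:
    X=onz(m,145+u/5.5,165+v/5.5,67)[:2]-A; print(X.round(),np.linalg.norm(X).round(1),np.degrees(np.arctan2(X[1],X[0])).round(1))
E
```

```text
t 0.15 pos [ 228.7 -581.4  213.5] x [-0.     0.001 -1.   ] jawyaw -68.52 J [-1.292, 0.494, 1.346, -0.0, 1.302, -0.096] F [-0.  0.  0.] M [ 0.04 -0.   -0.02] w 91.0
ptr ang 171.4625583758459
[-67. -23.] 71.2 -161.3
[-21.  64.] 67.6 108.0
[67. 19.] 69.4 15.8
[ 21. -68.] 71.3 -73.1
```

Call:
{"name": "arm_command", "arguments": {"twist": [[0,0,0.1],[0,0,0.2],[0,0,0.3],[0,0,0.4],[0,0,0.5],[0,0,0.6],[0,0,0.714],[0,0,0.714],[0,0,0.714],[0,0,0.714],[0,0,0.714],[0,0,0.714],[0,0,0.714],[0,0,0.714],[0,0,0.714],[0,0,0.714],[0,0,0.714],[0,0,0.714],[0,0,0.714],[0,0,0.714]], "xyz": [[29.3,78.4,6],[29.3,78.4,6],[29.3,78.4,6],[29.3,78.4,6],[29.3,78.4,6],[29.3,78.4,6],[29.3,78.4,6],[29.3,78.4,6],[29.3,78.4,6],[29.3,78.4,6],[29.3,78.4,6],[29.3,78.4,6],[29.3,78.4,6],[29.3,78.4,6],[29.3,78.4,6],[29.3,78.4,6],[29.3,78.4,6],[29.3,78.4,6],[29.3,78.4,6],[29.3,78.4,6]], "jaw": [4,4,4,4,4,4,4,4,4,4,4,4,4,4,4,4,4,4,4,4], "force": 30}}

```text
t: 2.15
position: [521.3, 201.8, 273.2]
tool_rot: [0.378, 1.539, -0.379]
wrist_force: [0.4, 0.0, -0.8]
width: 39.9
```

```bash
python3 - <<'E'
from h import *
tool(); cap('wrist','w1.png'); cap('top','top1.png')
E
```

```text
t 2.15 pos [521.3 201.8 273.2] x [-0.002  0.    -1.   ] jawyaw -27.64 J [0.262, 0.347, 1.424, 0.0, 1.372, 0.745] F [ 0.4  0.  -0.8] M [-0.02 -0.08 -0.02] w 39.9
```

View pics/w1.png

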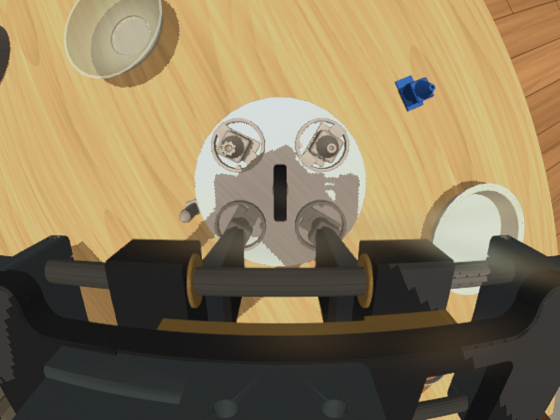

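Wrist view: the bar is at (280,192), aligned with the jaws. The pointer knob is at (187,213) and the four nozzles surround the bar. I'll refine the bar, the pointer and the cups.

```bash
python3 - <<'E'
from h import *
m=robot.camera_model('wrist'); im=cv2.imread('pics/w1.png')
cv2.imwrite('pics/w1z.png',cv2.resize(im[90:275,150:380],None,fx=3.4,fy=3.2,interpolation=cv2.INTER_CUBIC))
k=np.zeros(im.shape[:2],np.uint8); k[155:230,265:295]=(im[155:230,265:295].max(2)<40)
ys,xs=np.nonzero(k); print(xs.min(),xs.max(),ys.min(),ys.max())
for u,v in [((xs.min()+xs.max()+1)/2,ys.min()),((xs.min()+xs.max()+1)/2,ys.max()+1)]: print('bar end',onz(m,u,v,113,True))
print('xs width', onz(m,xs.min(),192,113,True)-onz(m,xs.max()+1,192,113,True))
print('pointer',onz(m,187,213,72,True),onz(m,187,213,66,True))
for u,v in [(238,145),(323,145)]: print('cup',onz(m,u,v,67,True))
E
```

```text
274 285 165 219
bar end [536.95504047 232.45071007 113.        ]
bar end [509.83105402 180.86236223 113.        ]
xs width [-11.02053898   5.79459994   0.        ]
pointer [408.36600175 230.96430534  72.        ] [406.04131944 230.45214543  66.        ]
cup [502.6858757  271.99438217  67.        ]
cup [590.03552433 226.08454166  67.        ]
```

View pics/w1z.png

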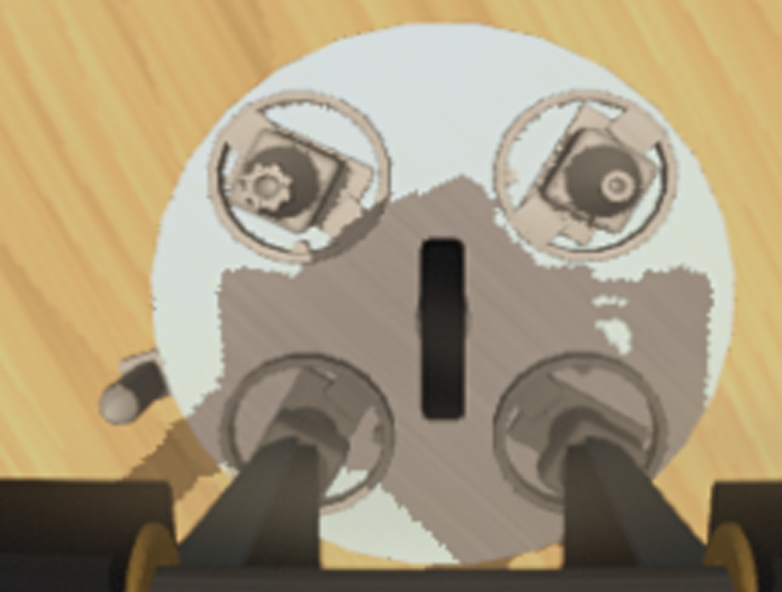

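Call:
{"name": "arm_command", "arguments": {"twist": [[0,0,0],[0,0,0],[0,0,0],[0,0,0],[0,0,0],[0,0,0],[0,0,0],[0,0,0],[0,0,0],[0,0,0],[0,0,0],[0,0,0]], "xyz": [[0.1,0.24,-5],[0.1,0.24,-10],[0.1,0.24,-15],[0.1,0.24,-18],[0.1,0.24,-18.9],[0.1,0.24,-18.9],[0.1,0.24,-18.9],[0.1,0.24,-18.9],[0.1,0.24,-18.9],[0.1,0.24,-18.9],[0.1,0.24,-18.9],[0.1,0.24,-18.9]], "jaw": [4,4,4,4,4,4,1.2,1.2,1.2,1.2,1.2,1.2], "force": 30}}

```text
t: 3.45
position: [522.8, 204.3, 85.8]
tool_rot: [0.38, 1.537, -0.378]
wrist_force: [-3.1, 1.1, 10.8]
width: 16.6
```

```bash
python3 - <<'E'
from h import *
tool()
E
```

```text
t 3.45 pos [522.8 204.3  85.8] x [ 0.     0.001 -1.   ] jawyaw -27.69 J [0.266, 0.563, 1.643, 0.001, 0.935, 0.748] F [-3.1  1.1 10.8] M [ 0.29  0.52 -0.02] w 16.6
```

Call:
{"name": "arm_command", "arguments": {"twist": [[0,0,0],[0,0,0],[0,0,0]], "xyz": [[0,0,-0.1],[0,0,-0.1],[0,0,-0.1]], "jaw": [1.0,1.0,1.0], "force": 30}}

```text
t: 3.75
position: [522.8, 204.4, 85.8]
tool_rot: [0.38, 1.537, -0.378]
wrist_force: [-3.1, -1.2, 8.1]
width: 16.5
```

```bash
python3 - <<'E'
from h import *
tool(); cap('wrist','w2.png')
E
```

```text
t 3.75 pos [522.8 204.4  85.8] x [ 0.001  0.001 -1.   ] jawyaw -27.68 J [0.266, 0.562, 1.644, 0.001, 0.934, 0.748] F [-3.1 -1.2  8.1] M [-0.25  0.65  0.04] w 16.5
```

View pics/w2.png

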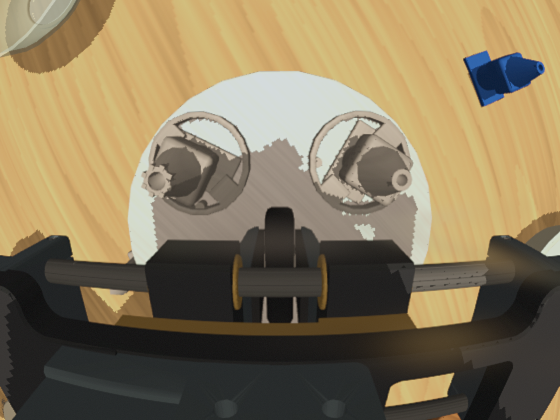

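Call:
{"name": "arm_command", "arguments": {"twist": [[0,0,0],[0,0,0],[0,0,0],[0,0,0],[0,0,0],[0,0,0],[0,0,0],[0,0,0]], "xyz": [[0,0,0],[0,0,0],[0,0,0.9],[0,0,0.9],[0,0,0.9],[0,0,0.9],[0,0,0.9],[0,0,0.9]], "jaw": [2.4,2.4,2.4,1.0,1.0,1.0,1.0,1.0], "force": 40}}

```text
t: 4.6
position: [523.0, 204.7, 95.5]
tool_rot: [0.381, 1.536, -0.377]
wrist_force: [-3.7, 1.5, 14.4]
width: 13.7
```

```bash
python3 - <<'E'
from h import *
tool()
E
```

```text
t 4.6 pos [523.  204.7  95.5] x [ 0.002  0.002 -1.   ] jawyaw -27.69 J [0.266, 0.548, 1.636, 0.001, 0.955, 0.748] F [-3.7  1.5 14.4] M [ 0.28  0.71 -0.07] w 13.7
```

Call:
{"name": "arm_command", "arguments": {"twist": [[0,0,-0.08],[0,0,-0.16],[0,0,-0.24],[0,0,-0.32],[0,0,-0.39],[0,0,-0.4515],[0,0,-0.4515],[0,0,-0.4515]], "xyz": [[0,0,0],[0,0,0],[0,0,0],[0,0,0],[0,0,0],[0,0,0],[0,0,0],[0,0,0]], "jaw": [1.0,1.0,1.0,1.0,1.0,1.0,1.0,1.0]}}

```text
t: 5.4
position: [522.8, 204.9, 95.5]
tool_rot: [0.729, 1.444, -0.726]
wrist_force: [-4.0, 3.5, 3.5]
width: 14.0
```

```bash
python3 - <<'E'
from h import *
tool(); cap('wrist','w3.png')
E
```

```text
t 5.4 pos [522.8 204.9  95.5] x [ 0.002  0.001 -1.   ] jawyaw -53.45 J [0.267, 0.548, 1.636, 0.001, 0.955, 1.2] F [-4.   3.5  3.5] M [ 0.58  0.57 -0.1 ] w 14.0
```

View pics/w3.png

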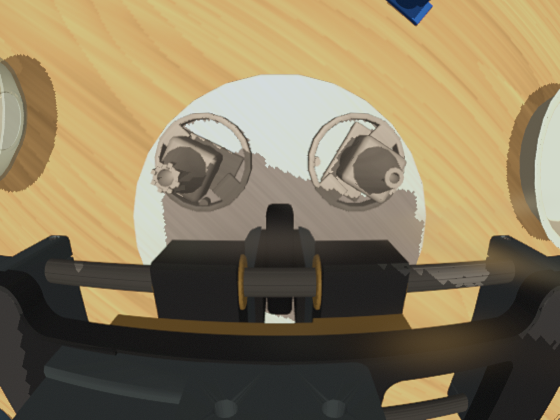

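Call:
{"name": "arm_command", "arguments": {"twist": [[0,0,0],[0,0,0],[0,0,0],[0,0,0],[0,0,-0.14],[0,0,-0.28],[0,0,-0.42],[0,0,-0.51],[0,0,-0.51],[0,0,-0.51]], "xyz": [[0,0,0],[0,0,0],[0,0,4],[0,0,8],[-3,0.5,8],[-6.95,1.07,8],[-6.95,1.07,8],[-6.95,1.07,8],[-6.95,1.07,8],[-6.95,1.07,8]], "jaw": [4,4,4.4,4.4,4.4,4.4,4.4,4.4,4.4,4.4]}}

```text
t: 6.45
position: [453.5, 215.5, 175.5]
tool_rot: [1.113, 1.266, -1.11]
wrist_force: [-0.3, 0.0, 0.8]
width: 43.9
```

```bash
python3 - <<'E'
from h import *
tool(); cap('wrist','w4.png'); cap('top','top4.png')
im=cv2.imread('pics/top4.png'); cv2.imwrite('pics/top4z.png',cv2.resize(im[165:270,145:285],None,fx=5.5,fy=5.5,interpolation=cv2.INTER_CUBIC))
E
```

```text
t 6.45 pos [453.5 215.5 175.5] x [ 0.003 -0.    -1.   ] jawyaw -82.49 J [0.325, 0.368, 1.695, -0.001, 1.077, 1.766] F [-0.3  0.   0.8] M [-0.04  0.    0.02] w 43.9
```

View pics/w4.png

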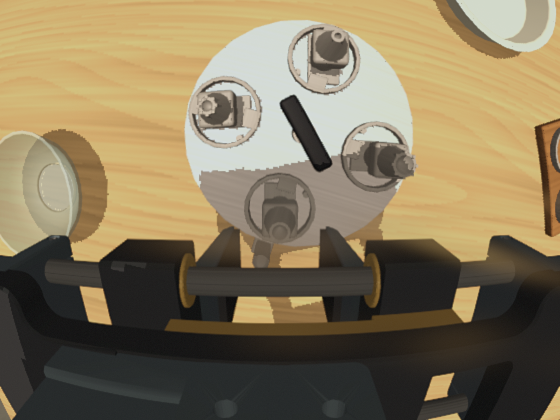

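View pics/top4z.png

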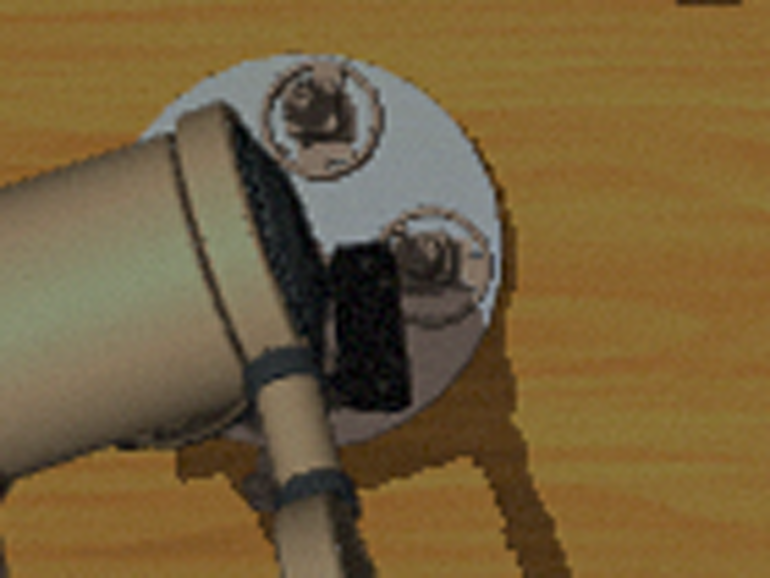

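Wrist view: the front nozzle is centred between the fingers, with its cup ring at about (280,207). I'll check that ring's position on its plane.

```bash
python3 - <<'E'
from h import *
m=robot.camera_model('wrist')
for p in [(280,207),(224,112),(324,58),(376,156)]: print(onz(m,*p,67,True).round(1))
print(onz(m,262,252,72,True))
E
```

```text
[455.5 216.   67. ]
[532.4 274.4  67. ]
[590.6 195.5  67. ]
[512.5 137.8  67. ]
[413.12122917 226.91384831  72.        ]
```

Call:
{"name": "arm_command", "arguments": {"twist": [[0,0,0],[0,0,0],[0,0,0],[0,0,0],[0,0,0],[0,0,0],[0,0,0],[0,0,0],[0,0,0]], "xyz": [[0,0.03,-4],[0,0.03,-8],[0,0.03,-9.85],[0,0.03,-9.85],[0,0.03,-9.85],[0,0.03,-9.85],[0,0.03,-9.85],[0,0.03,-9.85],[0,0.03,-9.85]], "jaw": [4.4,4.4,4.4,4.4,2.4,2.4,2.4,2.4,2.4], "force": 30}}

```text
t: 7.45
position: [454.3, 216.0, 78.1]
tool_rot: [1.115, 1.265, -1.109]
wrist_force: [0.0, -1.0, 9.4]
width: 27.6
```

```bash
python3 - <<'E'
from h import *
tool(); cap('wrist','w5.png')
E
```

```text
t 7.45 pos [454.3 216.   78.1] x [ 0.005  0.    -1.   ] jawyaw -82.53 J [0.326, 0.513, 1.796, -0.001, 0.828, 1.767] F [ 0.  -1.   9.4] M [-0.05  0.1   0.03] w 27.6
```

View pics/w5.png

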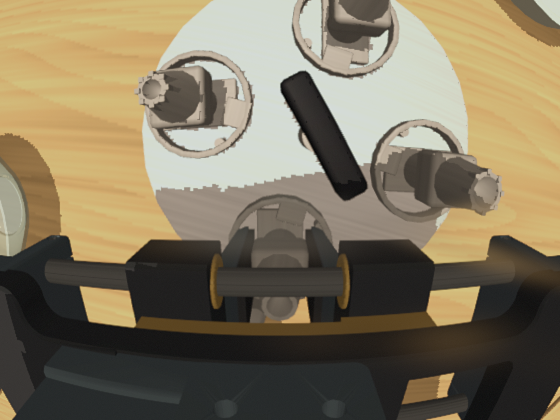

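Call:
{"name": "arm_command", "arguments": {"twist": [[0,0,0.1],[0,0,0.2],[0,0,0.3],[0,0,0.4],[0,0,0.5],[0,0,0.6],[0,0,0.7],[0,0,0.8],[0,0,0.9],[0,0,1.0],[0,0,1.1],[0,0,1.2],[0,0,1.292],[0,0,1.292],[0,0,1.292]], "xyz": [[0,0,0],[0,0,0],[0,0,0],[0,0,0],[0,0,0],[0,0,0],[0,0,0],[0,0,0],[0,0,0],[0,0,0],[0,0,0],[0,0,0],[0,0,0],[0,0,0],[0,0,0]], "jaw": [2.4,2.4,2.4,2.4,2.4,2.4,2.4,2.4,2.4,2.4,2.4,2.4,2.4,2.4,2.4]}}

```text
t: 9.0
position: [454.5, 216.1, 78.5]
tool_rot: [0.123, 1.566, -0.115]
wrist_force: [-0.4, -0.1, -0.7]
width: 27.5
```

```bash
python3 - <<'E'
from h import *
tool(); cap('wrist','w6.png')
E
```

```text
t 9.0 pos [454.5 216.1  78.5] x [ 0.001  0.005 -1.   ] jawyaw -8.66 J [0.322, 0.513, 1.794, 0.006, 0.832, 0.47] F [-0.4 -0.1 -0.7] M [-0.01 -0.07 -0.02] w 27.5
```

View pics/w6.png

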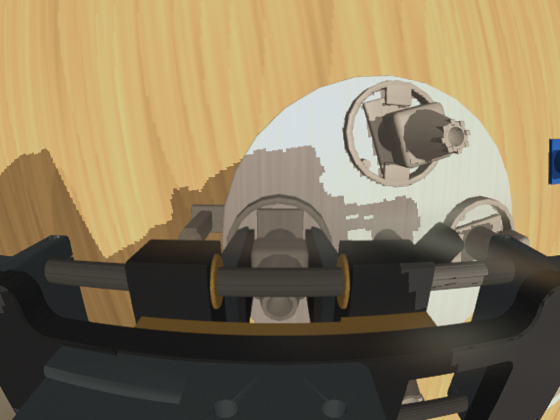

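```bash
python3 - <<'E'
from h import *
m=robot.camera_model('wrist')
X=onz(m,392,133,67,True);d=X[:2]-[522.7,205.6];print(X,np.hypot(*d),np.degrees(np.arctan2(d[1],d[0])))
E
```

```text
[528.78310274 275.65954423  67.        ] 70.32313898478199 85.03759006070581
```

Call:
{"name": "arm_command", "arguments": {"twist": [[0,0,0.05],[0,0,0.05],[0,0,0.05],[0,0,0.05],[0,0,0.05]], "xyz": [[0,0,0],[0,0,0.3],[0,0,0.6],[0,0,0.9],[0,0,0.9]], "jaw": [2.4,2.4,2.4,2.4,2.4]}}

```text
t: 9.55
position: [454.7, 216.2, 87.9]
tool_rot: [0.084, 1.568, -0.076]
wrist_force: [0.7, -0.3, -0.6]
width: 27.6
```

```bash
python3 - <<'E'
from h import *
tool(); 
E
```

```text
t 9.55 pos [454.7 216.2  87.9] x [ 0.002  0.005 -1.   ] jawyaw -5.84 J [0.322, 0.497, 1.786, 0.006, 0.855, 0.42] F [ 0.7 -0.3 -0.6] M [-0.02 -0.1  -0.01] w 27.6
```

```bash
python3 - <<'E'
from h import *
m=robot.camera_model('top')
Q=np.array([onz(m,295+u/6,155+v/6,30)[:2] for u,v in [(305,157),(168,227),(378,296),(238,366)]])
print(Q.round(1),Q.mean(0)); d=Q[1]-Q[0]; e=Q[2]-Q[0]; print(np.linalg.norm(d),np.linalg.norm(e),np.degrees(np.arctan2(d[1],d[0])),np.degrees(np.arctan2(e[1],e[0])))
E
```

```text
[[ 609.3 -231.6]
 [ 574.4 -162.3]
 [ 539.  -266.4]
 [ 504.4 -195.8]] [ 556.77794863 -214.02857299]
77.6278180761409 78.50789327676218 116.7227732519749 -153.6504018906409
```

Call:
{"name": "arm_command", "arguments": {"twist": [[0,0,0],[0,0,0],[0,0,0],[0,0,0],[0,0,0],[0,0,0],[0,0,0],[0,0,0],[0,0,0],[0,0,0],[0,0,0],[0,0,0],[0,0,0],[0,0,0],[0,0,0]], "xyz": [[0,0,5],[0,0,10],[0,0,13],[0,-2,13],[4,-14,13],[7,-28,13],[8,-35,13],[8,-38,13],[8,-38,13],[8,-38,13],[8,-38,13],[8,-38,13],[8,-38,13],[8,-38,13],[8,-38,13]], "jaw": [2.4,2.4,2.4,2.4,2.4,2.4,2.4,2.4,2.4,2.4,2.4,2.4,2.4,2.4,2.4]}}

```text
t: 11.05
position: [534.4, -162.6, 217.9]
tool_rot: [0.084, 1.568, -0.075]
wrist_force: [-0.5, 0.6, -2.4]
width: 27.5
```

```bash
python3 - <<'E'
from h import *
tool(); cap('wrist','w7.png'); cap('scene','s7.png')
E
```

```text
t 11.05 pos [ 534.4 -162.6  217.9] x [ 0.001  0.006 -1.   ] jawyaw -5.81 J [-0.406, 0.396, 1.506, 0.006, 1.24, -0.306] F [-0.5  0.6 -2.4] M [-0.03 -0.1  -0.01] w 27.5
```

View pics/w7.png

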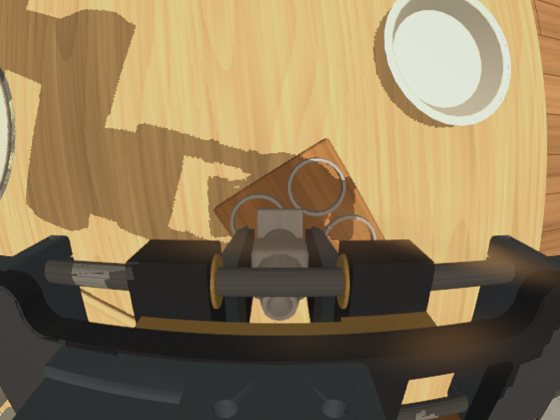

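View pics/s7.png

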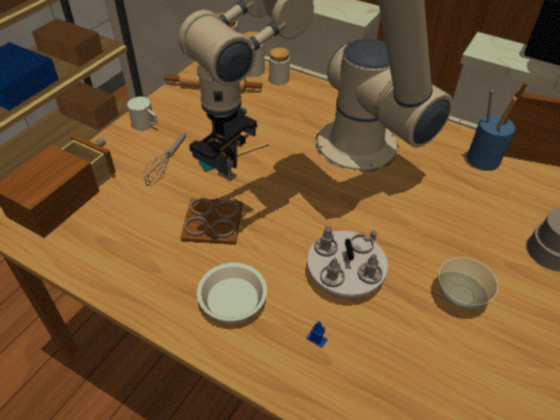

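```bash
python3 - <<'E'
from h import *
m=robot.camera_model('wrist'); im=cv2.imread('pics/w7.png')
cv2.imwrite('pics/w7z.png',cv2.resize(im[130:330,200:400],None,fx=4,fy=3,interpolation=cv2.INTER_CUBIC))
print(onz(m,317,187,30,True))
E
```

```text
[ 576.85882498 -158.43193046   30.        ]
```

View pics/w7z.png

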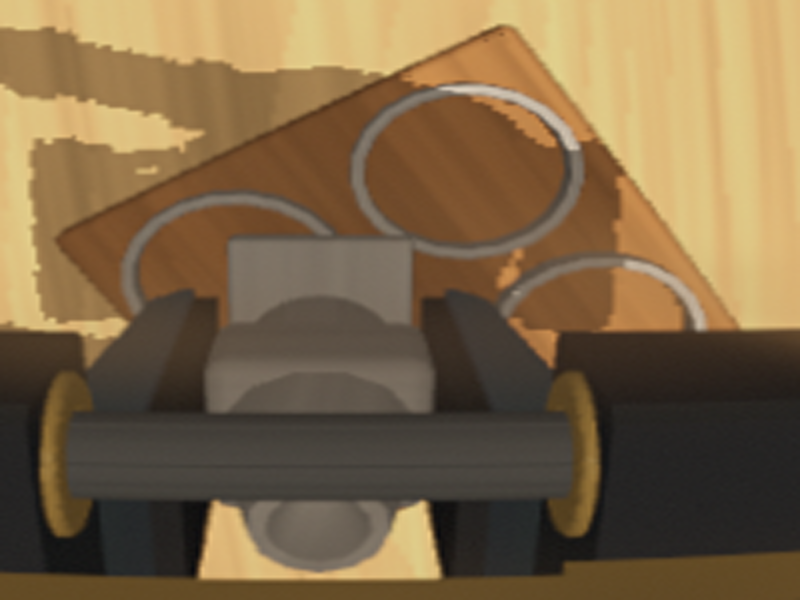

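```bash
python3 - <<'E'
from h import *
m=robot.camera_model('wrist'); T=np.array([534.4,-162.6]); y=np.radians(-5.81); J=np.array([np.cos(y),np.sin(y)]); N=np.array([-J[1],J[0]])
C=(-np.array(m['R']).T@np.array(m['t'])); print('cam rel',C,(C[:2]-T)@J,(C[:2]-T)@N)
for z in (217.9-17,217.9-23):
  a=onz(m,257,209.3,z,True)[:2]; b=onz(m,303,209.3,z,True)[:2]; print(z,np.linalg.norm(a-b),((a+b)/2-T)@J,((a+b)/2-T)@N)
E
```

```text
cam rel [540.50918088 -94.75565807 389.70594603] -0.7900799677871373 68.11426132655403
200.9 27.49639626389835 -0.27988417155761425 23.26640112055339
194.9 28.37019489711049 -0.2636708327208971 21.841196210994095
```

Call:
{"name": "arm_command", "arguments": {"twist": [[0,0,0],[0,0,0],[0,0,0],[0,0,0],[0,0,0]], "xyz": [[4.2,0.35,-4],[4.2,0.35,-8],[4.2,0.35,-11],[4.2,0.35,-12],[4.2,0.35,-12]], "jaw": [2.4,2.4,2.4,2.4,2.4]}}

```text
t: 11.65
position: [575.9, -158.3, 97.4]
tool_rot: [0.083, 1.57, -0.074]
wrist_force: [0.6, -0.4, -0.8]
width: 27.6
```

```bash
python3 - <<'E'
from h import *
tool(); im=cap('wrist','w8.png')[:,:,::-1]
cv2.imwrite('pics/w8z.png',cv2.resize(im[130:330,190:390],None,fx=4,fy=3,interpolation=cv2.INTER_CUBIC))
E
```

```text
t 11.65 pos [ 575.9 -158.3   97.4] x [-0.     0.006 -1.   ] jawyaw -5.73 J [-0.372, 0.588, 1.54, 0.007, 1.017, -0.275] F [ 0.6 -0.4 -0.8] M [-0.   -0.06 -0.02] w 27.6
```

View pics/w8z.png

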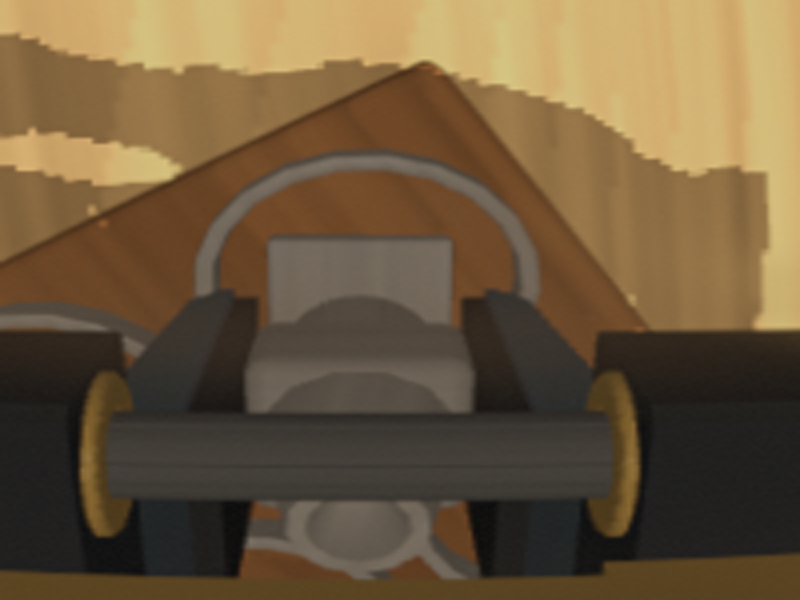

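```bash
cat >> h.py <<'E'
from scipy.optimize import least_squares
def ringfit(pts,R,z,z0=(190,130),s=(4,3),mm=None):
    m=mm or robot.camera_model('wrist')
    P=np.array([onz(m,z0[0]+(u+.5)/s[0]-.5,z0[1]+(v+.5)/s[1]-.5,z,True)[:2] for u,v in pts])
    f=lambda p:np.hypot(P[:,0]-p[0],P[:,1]-p[1])-R
    r=least_squares(f,P.mean(0)); g=least_squares(lambda p:np.hypot(P[:,0]-p[0],P[:,1]-p[1])-p[2],[*r.x,R])
    print('ring',r.x.round(1),'res',r.fun.round(1),'free',g.x.round(1)); return r.x
E
python3 - <<'E'
from h import *
ringfit([(196,275),(205,235),(235,195),(280,166),(367,149),(450,165),(500,195),(530,235),(540,275)],33.5,30)
E
```

```text
ring [ 577.7 -158.7] res [-0.4 -0.3 -0.1  0.2  0.2 -0.  -0.1 -0.3 -0.2] free [ 577.7 -158.1   33.1]
```

Call:
{"name": "arm_command", "arguments": {"twist": [[0,0,0],[0,0,0],[0,0,0],[0,0,0],[0,0,0],[0,0,0],[0,0,0]], "xyz": [[0.17,-0.02,0],[0.17,-0.02,-2],[0.17,-0.02,-3.5],[0.17,-0.02,-4.2],[0.17,-0.02,-4.6],[0.17,-0.02,-5.0],[0.17,-0.02,-5.1]], "jaw": [2.4,2.4,2.4,2.4,2.4,2.4,2.4]}}

```text
t: 12.4
position: [578.8, -159.1, 48.2]
tool_rot: [0.083, 1.567, -0.075]
wrist_force: [-0.5, -0.1, -1.1]
width: 28.2
```

```bash
python3 - <<'E'
from h import *
tool(); im=cap('wrist','w9.png')[:,:,::-1]
cv2.imwrite('pics/w9z.png',cv2.resize(im[130:330,190:390],None,fx=4,fy=3,interpolation=cv2.INTER_CUBIC))
E
```

```text
t 12.4 pos [ 578.8 -159.1   48.2] x [ 0.003  0.005 -1.   ] jawyaw -5.75 J [-0.371, 0.657, 1.571, 0.007, 0.913, -0.275] F [-0.5 -0.1 -1.1] M [-0.03 -0.1   0.02] w 28.2
```

View pics/w9z.png

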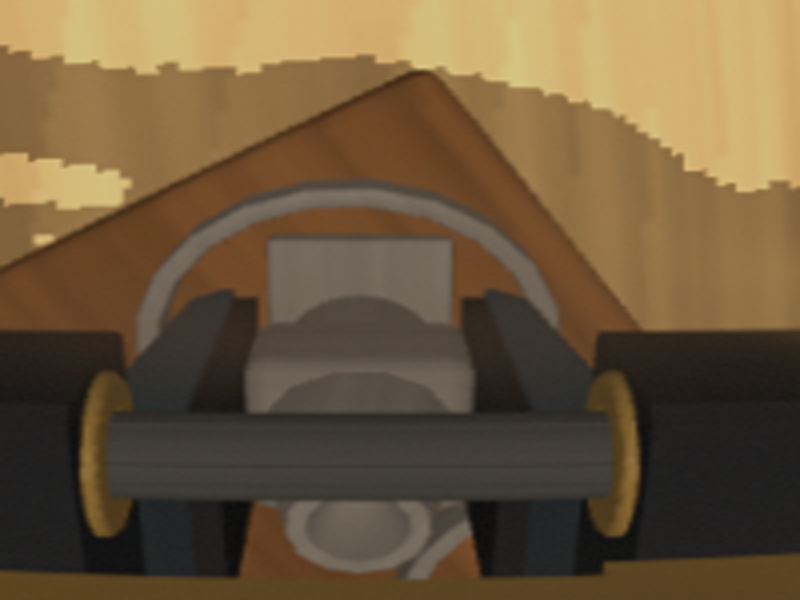

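```bash
python3 - <<'E'
from h import *
ringfit([(138,330),(150,290),(185,245),(230,211),(280,190),(345,181),(400,185),(450,201),(500,232),(540,275)],33.5,30)
E
```

```text
ring [ 576.7 -158.2] res [-0.3 -0.6 -0.7 -0.1  0.5  0.7  0.6  0.1 -0.8 -1.1] free [ 576.5 -156.6   32.2]
```

Call:
{"name": "arm_command", "arguments": {"twist": [[0,0,0],[0,0,0],[0,0,0],[0,0,0],[0,0,0]], "xyz": [[-0.18,0.1,0],[-0.18,0.1,0],[-0.18,0.1,-0.4],[-0.18,0.1,-0.7],[-0.18,0.1,-0.8]], "jaw": [2.4,2.4,2.4,2.4,2.4]}}

```text
t: 12.95
position: [577.2, -158.2, 40.9]
tool_rot: [0.083, 1.567, -0.075]
wrist_force: [-8.5, 3.5, 37.5]
width: 28.0
```

```bash
python3 - <<'E'
from h import *
tool(); im=cap('wrist','w10.png')[:,:,::-1]
cv2.imwrite('pics/w10z.png',cv2.resize(im[130:330,190:390],None,fx=4,fy=3,interpolation=cv2.INTER_CUBIC))
E
```

```text
t 12.95 pos [ 577.2 -158.2   40.9] x [ 0.003  0.005 -1.   ] jawyaw -5.75 J [-0.371, 0.666, 1.581, 0.007, 0.894, -0.275] F [-8.5  3.5 37.5] M [ 0.6   1.57 -0.1 ] w 28.0
```

View pics/w10z.png

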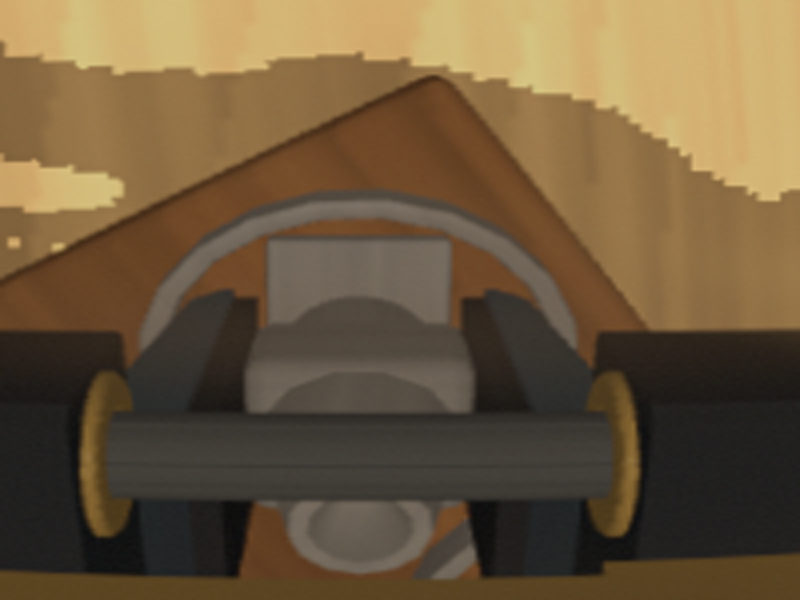

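Nozzle 1 of 4 is inside the ring and on the board: TCP z is 40.9 with an upward contact force. I'll release and rise.

Call:
{"name": "arm_command", "arguments": {"twist": [[0,0,0],[0,0,0],[0,0,0],[0,0,0],[0,0,0],[0,0,0],[0,0,0],[0,0,0]], "xyz": [[0,0,0.1],[0,0,0.1],[0,0,0.1],[0,0,4],[0,0,8],[0,0,12],[0,0,16],[0,0,16]], "jaw": [3.6,3.6,3.6,3.6,3.6,3.6,3.6,3.6]}}

```text
t: 13.8
position: [579.6, -159.1, 206.0]
tool_rot: [0.081, 1.559, -0.077]
wrist_force: [0.7, 0.1, 0.1]
width: 36.3
```

```bash
python3 - <<'E'
from h import *
tool(); cap('wrist','w11.png')
E
```

```text
t 13.8 pos [ 579.6 -159.1  206. ] x [ 0.011  0.002 -1.   ] jawyaw -5.75 J [-0.37, 0.462, 1.426, 0.006, 1.244, -0.272] F [0.7 0.1 0.1] M [-0.04 -0.05  0.01] w 36.3
```

View pics/w11.png

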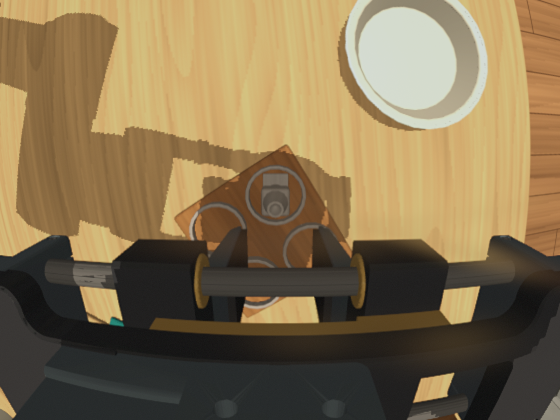

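Wrist view: the first nozzle stands in its ring at (276,195). Back to the bar.

Call:
{"name": "arm_command", "arguments": {"twist": [[0,0,-0.1],[0,0,-0.2],[0,0,-0.3],[0,0,-0.4],[0,0,-0.5],[0,0,-0.6],[0,0,-0.7],[0,0,-0.807],[0,0,-0.807],[0,0,-0.807],[0,0,-0.807],[0,0,-0.807],[0,0,-0.807],[0,0,-0.807]], "xyz": [[-5.7,36.45,0],[-5.7,36.45,0],[-5.7,36.45,0],[-5.7,36.45,0],[-5.7,36.45,0],[-5.7,36.45,0],[-5.7,36.45,0],[-5.7,36.45,0],[-5.7,36.45,0],[-5.7,36.45,0],[-5.7,36.45,0],[-5.7,36.45,0],[-5.7,36.45,0],[-5.7,36.45,0]], "jaw": [4,4,4,4,4,4,4,4,4,4,4,4,4,4]}}

```text
t: 15.25
position: [521.6, 205.3, 203.3]
tool_rot: [0.708, 1.444, -0.707]
wrist_force: [-0.3, 0.6, 0.8]
width: 39.7
```

```bash
python3 - <<'E'
from h import *
tool(); cap('wrist','w12.png')
E
```

```text
t 15.25 pos [521.6 205.3 203.3] x [ 0.008 -0.003 -1.   ] jawyaw -52.01 J [0.272, 0.411, 1.526, -0.006, 1.198, 1.182] F [-0.3  0.6  0.8] M [-0.01  0.    0.05] w 39.7
```

View pics/w12.png

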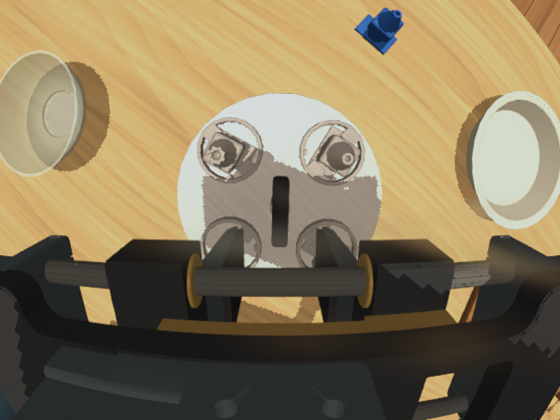

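Call:
{"name": "arm_command", "arguments": {"twist": [[0.003,0.008,0],[0.003,0.008,0],[0.003,0.008,0],[0.003,0.008,0],[0.003,0.008,0],[0.003,0.008,0],[0.003,0.008,0],[0.003,0.008,0],[0.003,0.008,0]], "xyz": [[0.1,0,-4],[0.1,0,-8],[0.1,0,-10.5],[0.1,0,-10.8],[0.1,0,-10.8],[0.1,0,-10.8],[0.1,0,-10.8],[0.1,0,-10.8],[0.1,0,-10.8]], "jaw": [4,4,4,4,1,1,1,1,1], "force": 40}}

```text
t: 16.2
position: [523.5, 205.5, 96.6]
tool_rot: [0.709, 1.45, -0.707]
wrist_force: [0.5, -2.9, 7.9]
width: 14.0
```

```bash
python3 - <<'E'
from h import *
tool()
E
```

```text
t 16.2 pos [523.5 205.5  96.6] x [ 0.002  0.    -1.   ] jawyaw -52.0 J [0.268, 0.548, 1.632, -0.001, 0.959, 1.176] F [ 0.5 -2.9  7.9] M [-0.48 -0.08  0.05] w 14.0
```

Call:
{"name": "arm_command", "arguments": {"twist": [[0,0,0.1],[0,0,0.2],[0,0,0.3],[0,0,0.4],[0,0,0.5],[0,0,0.6],[0,0,0.7],[0,0,0.8],[0,0,0.9],[0,0,1.0],[0,0,1.1],[0,0,1.2],[0,0,1.3],[0,0,1.4],[0,0,1.5],[0,0,1.545],[0,0,1.545],[0,0,1.545]], "xyz": [[-0.05,0,0],[-0.05,0,0],[-0.05,0,0],[-0.05,0,0],[-0.05,0,0],[-0.05,0,0],[-0.05,0,0],[-0.05,0,0],[-0.05,0,0],[-0.05,0,0],[-0.05,0,0],[-0.05,0,0],[-0.05,0,0],[-0.05,0,0],[-0.05,0,0],[-0.05,0,0],[-0.05,0,0],[-0.05,0,0]], "jaw": [1,1,1,1,1,1,1,1,1,1,1,1,1,1,1,1,1,1]}}

```text
t: 18.0
position: [523.1, 205.6, 96.7]
tool_rot: [-0.496, 1.512, 0.499]
wrist_force: [2.6, 1.5, -11.4]
width: 13.7
```

```bash
python3 - <<'E'
from h import *
tool()
E
```

```text
t 18.0 pos [523.1 205.6  96.7] x [ 0.     0.002 -1.   ] jawyaw 36.43 J [0.267, 0.548, 1.632, 0.002, 0.96, -0.37] F [  2.6   1.5 -11.4] M [ 0.35 -0.62  0.13] w 13.7
```

Call:
{"name": "arm_command", "arguments": {"twist": [[0,0,0],[0,0,0],[0,0,0],[0,0,0],[0,0,-0.15],[0,0,-0.3],[0,0,-0.45],[0,0,-0.6],[0,0,-0.75],[0,0,-0.9],[0,0,-1.05],[0,0,-1.2],[0,0,-1.35],[0,0,-1.5],[0,0,-1.65],[0,0,-1.8],[0,0,-1.95],[0,0,-2.079],[0,0,-2.079],[0,0,-2.079]], "xyz": [[0,0,0],[0,0,0],[0,0,4],[0,0,8],[-3,0.5,8],[-6.95,1.05,8],[-6.95,1.05,8],[-6.95,1.05,8],[-6.95,1.05,8],[-6.95,1.05,8],[-6.95,1.05,8],[-6.95,1.05,8],[-6.95,1.05,8],[-6.95,1.05,8],[-6.95,1.05,8],[-6.95,1.05,8],[-6.95,1.05,8],[-6.95,1.05,8],[-6.95,1.05,8],[-6.95,1.05,8]], "jaw": [4,4,4.4,4.4,4.4,4.4,4.4,4.4,4.4,4.4,4.4,4.4,4.4,4.4,4.4,4.4,4.4,4.4,4.4,4.4]}}

```text
t: 20.0
position: [453.6, 216.1, 176.9]
tool_rot: [1.112, 1.266, -1.111]
wrist_force: [0.1, -0.6, -0.1]
width: 43.9
```

```bash
python3 - <<'E'
from h import *
tool(); cap('wrist','w13.png')
E
```

```text
t 20.0 pos [453.6 216.1 176.9] x [ 0.002 -0.001 -1.   ] jawyaw -82.46 J [0.327, 0.367, 1.691, -0.002, 1.082, 1.767] F [ 0.1 -0.6 -0.1] M [ 0.03 -0.   -0.  ] w 43.9
```

View pics/w13.png

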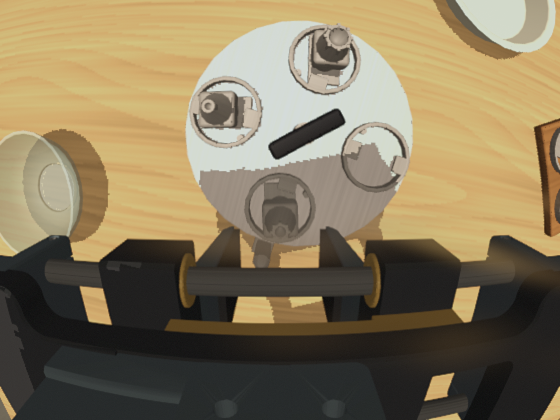

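The next nozzle is at the front, ring at (280,207), and the emptied cup is at (376,156).

Call:
{"name": "arm_command", "arguments": {"twist": [[0,0,0],[0,0,0],[0,0,0],[0,0,0],[0,0,0],[0,0,0],[0,0,0],[0,0,0],[0,0,0]], "xyz": [[-0.03,0,-4],[-0.03,0,-8],[-0.05,0,-9.95],[-0.05,0,-9.95],[-0.05,0,-9.95],[-0.05,0,-9.95],[-0.05,0,-9.95],[-0.05,0,-9.95],[-0.05,0,-9.95]], "jaw": [4.4,4.4,4.4,4.4,2.4,2.4,2.4,2.4,2.4], "force": 30}}

```text
t: 20.95
position: [454.0, 216.4, 78.6]
tool_rot: [1.113, 1.265, -1.109]
wrist_force: [-0.1, -1.3, 9.5]
width: 27.6
```

Call:
{"name": "arm_command", "arguments": {"twist": [[0,0,0.1],[0,0,0.2],[0,0,0.3],[0,0,0.4],[0,0,0.5],[0,0,0.6],[0,0,0.7],[0,0,0.8],[0,0,0.9],[0,0,1.0],[0,0,1.1],[0,0,1.2],[0,0,1.3],[0,0,1.32],[0,0,1.32]], "xyz": [[0,0,0],[0,0,0],[0,0,0],[0,0,0],[0,0,0],[0,0,0],[0,0,0],[0,0,0],[0,0,0],[0,0,0],[0,0,0],[0,0,0],[0,0,0],[0,0,0],[0,0,0]], "jaw": [2.4,2.4,2.4,2.4,2.4,2.4,2.4,2.4,2.4,2.4,2.4,2.4,2.4,2.4,2.4]}}

```text
t: 22.45
position: [454.2, 216.4, 79.1]
tool_rot: [0.098, 1.567, -0.091]
wrist_force: [0.2, 1.0, -0.6]
width: 27.7
```

```bash
python3 - <<'E'
from h import *
tool(); cap('wrist','w14.png')
E
```

```text
t 22.45 pos [454.2 216.4  79.1] x [ 0.002  0.004 -1.   ] jawyaw -6.92 J [0.323, 0.512, 1.794, 0.005, 0.832, 0.441] F [ 0.2  1.  -0.6] M [-0.05 -0.06  0.  ] w 27.7
```

View pics/w14.png

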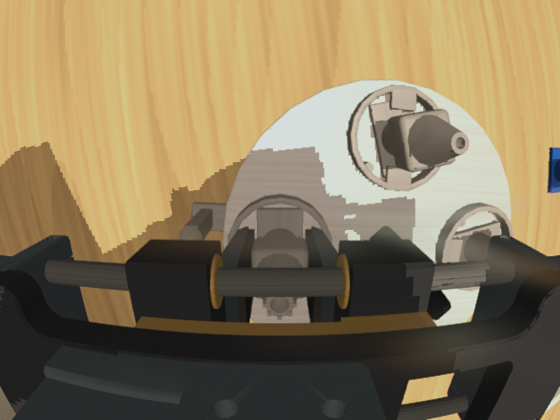

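Call:
{"name": "arm_command", "arguments": {"twist": [[0,0,0.02],[0,0,0.02],[0,0,0.02],[0,0,0.02],[0,0,0.02]], "xyz": [[0,0,0],[0,0,0.3],[0,0,0.6],[0,0,0.9],[0,0,0.9]], "jaw": [2.4,2.4,2.4,2.4,2.4]}}

```text
t: 23.0
position: [454.4, 216.5, 88.4]
tool_rot: [0.084, 1.567, -0.076]
wrist_force: [-0.0, -0.2, -2.4]
width: 28.0
```

```bash
python3 - <<'E'
from h import *
tool()
E
```

```text
t 23.0 pos [454.4 216.5  88.4] x [ 0.003  0.005 -1.   ] jawyaw -5.83 J [0.323, 0.496, 1.786, 0.005, 0.855, 0.422] F [-0.  -0.2 -2.4] M [ 0.01 -0.1   0.02] w 28.0
```

Call:
{"name": "arm_command", "arguments": {"twist": [[0,0,0],[0,0,0],[0,0,0],[0,0,0],[0,0,0],[0,0,0],[0,0,0],[0,0,0],[0,0,0],[0,0,0],[0,0,0],[0,0,0],[0,0,0],[0,0,0],[0,0,0]], "xyz": [[0,0,5],[0,0,10],[0,0,13],[0,-2,13],[3,-14,13],[5,-28,13],[6,-38,13],[6,-42,13],[6,-42,13],[6,-42,13],[6,-42,13],[6,-42,13],[6,-42,13],[6,-42,13],[6,-42,13]], "jaw": [2.4,2.4,2.4,2.4,2.4,2.4,2.4,2.4,2.4,2.4,2.4,2.4,2.4,2.4,2.4]}}

```text
t: 24.5
position: [514.0, -202.5, 218.3]
tool_rot: [0.084, 1.568, -0.076]
wrist_force: [-0.1, -0.3, -1.5]
width: 28.0
```

```bash
python3 - <<'E'
from h import *
tool(); im=cap('wrist','w15.png')[:,:,::-1]
cv2.imwrite('pics/w15z.png',cv2.resize(im[110:310,190:390],None,fx=4,fy=3,interpolation=cv2.INTER_CUBIC))
E
```

```text
t 24.5 pos [ 514.  -202.5  218.3] x [ 0.002  0.005 -1.   ] jawyaw -5.82 J [-0.487, 0.387, 1.52, 0.006, 1.235, -0.387] F [-0.1 -0.3 -1.5] M [ 0.02 -0.03  0.  ] w 28.0
```

View pics/w15z.png

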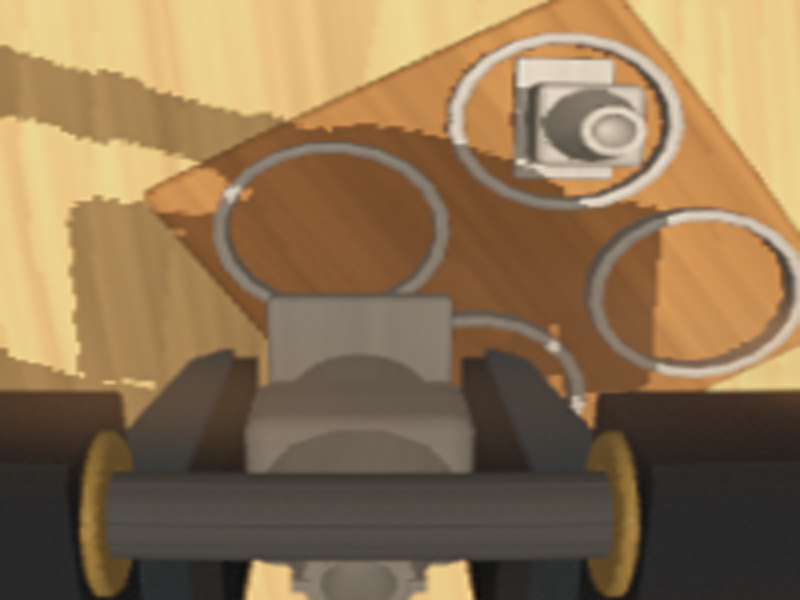

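Wrist view: the first nozzle is upright in its ring, zoom (567,122). The rings at (331,222), (697,293) and the hidden one near (470,400) are free.

```bash
python3 - <<'E'
from h import *
z0=(190,110)
ringfit([(213,228),(230,180),(270,152),(330,142),(395,155),(435,185),(448,228),(435,268)],33.5,30,z0)
ringfit([(448,120),(470,70),(510,43),(563,32),(620,42),(665,75),(684,118),(660,180),(567,208)],33.5,30,z0)
E
```

```text
ring [ 506.3 -192.3] res [-0.6  0.1  0.1 -0.5 -0.   0.4 -0.3 -0.5] free [ 506.4 -191.9   33.2]
ring [ 576.5 -158.2] res [ 0.1 -0.1 -0.1 -0.  -0.1 -0.6 -0.2  0.9 -1.1] free [ 576.5 -158.2   33.3]
```

Call:
{"name": "arm_command", "arguments": {"twist": [[0,0,0],[0,0,0],[0,0,0],[0,0,0],[0,0,0],[0,0,0]], "xyz": [[-0.8,1.0,-4],[-0.8,1.0,-8],[-0.8,1.0,-12],[-0.8,1.0,-15],[-0.8,1.0,-15.8],[-0.8,1.0,-15.8]], "jaw": [2.4,2.4,2.4,2.4,2.4,2.4]}}

```text
t: 25.15
position: [505.8, -191.1, 60.1]
tool_rot: [0.083, 1.569, -0.073]
wrist_force: [-0.3, -0.5, -0.9]
width: 27.8
```

```bash
python3 - <<'E'
from h import *
tool(); im=cap('wrist','w16.png')[:,:,::-1]
cv2.imwrite('pics/w16z.png',cv2.resize(im[130:330,190:390],None,fx=4,fy=3,interpolation=cv2.INTER_CUBIC))
E
```

```text
t 25.15 pos [ 505.8 -191.1   60.1] x [ 0.001  0.006 -1.   ] jawyaw -5.71 J [-0.475, 0.581, 1.712, 0.008, 0.85, -0.381] F [-0.3 -0.5 -0.9] M [ 0.   -0.07  0.02] w 27.8
```

View pics/w16z.png

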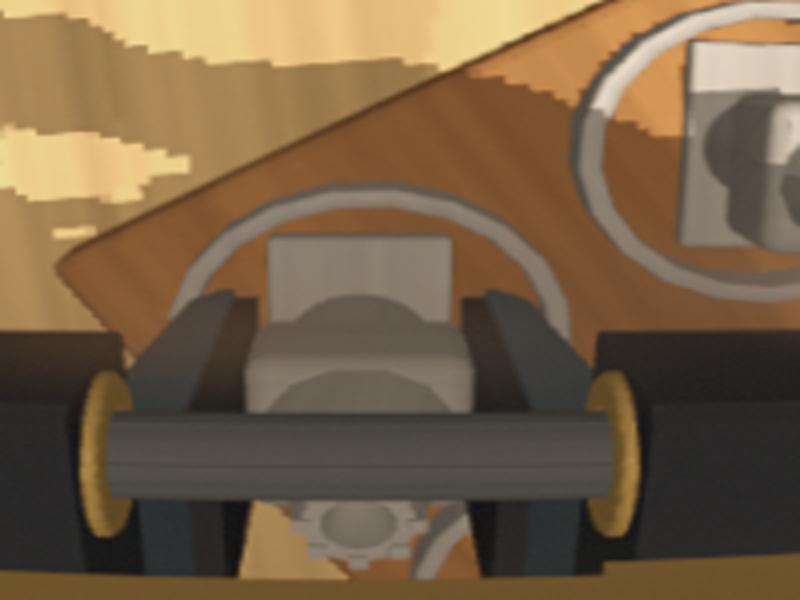

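Call:
{"name": "arm_command", "arguments": {"twist": [[0,0,0],[0,0,0],[0,0,0],[0,0,0],[0,0,0],[0,0,0],[0,0,0]], "xyz": [[0.08,-0.13,0],[0.08,-0.13,0],[0.08,-0.13,-0.6],[0.08,-0.13,-1.2],[0.08,-0.13,-1.6],[0.08,-0.13,-1.8],[0.08,-0.13,-1.9]], "jaw": [2.4,2.4,2.4,2.4,2.4,2.4,2.4]}}

```text
t: 25.9
position: [507.2, -192.9, 41.8]
tool_rot: [0.083, 1.568, -0.074]
wrist_force: [-0.2, -0.5, -0.6]
width: 27.7
```

```bash
python3 - <<'E'
from h import *
tool(); im=cap('wrist','w17.png')[:,:,::-1]
cv2.imwrite('pics/w17z.png',cv2.resize(im[130:330,190:390],None,fx=4,fy=3,interpolation=cv2.INTER_CUBIC))
E
```

```text
t 25.9 pos [ 507.2 -192.9   41.8] x [ 0.002  0.005 -1.   ] jawyaw -5.73 J [-0.477, 0.612, 1.721, 0.008, 0.809, -0.383] F [-0.2 -0.5 -0.6] M [-0.06 -0.1  -0.  ] w 27.7
```

View pics/w17z.png

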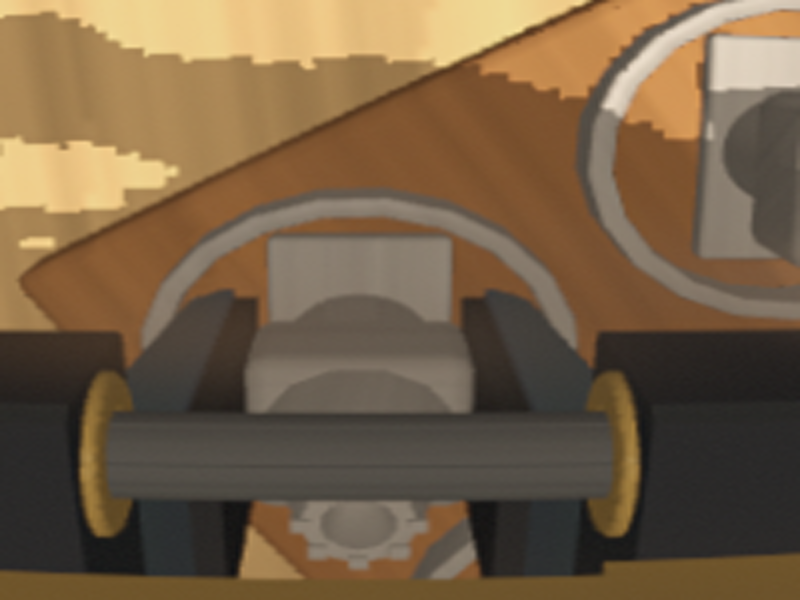

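Call:
{"name": "arm_command", "arguments": {"twist": [[0,0,0],[0,0,0],[0,0,0]], "xyz": [[0,0,-0.1],[0,0,-0.15],[0,0,-0.15]], "jaw": [2.4,2.4,2.4]}}

```text
t: 26.25
position: [507.4, -192.9, 41.6]
tool_rot: [0.082, 1.567, -0.074]
wrist_force: [-5.3, 3.4, 24.0]
width: 27.6
```

Call:
{"name": "arm_command", "arguments": {"twist": [[0,0,0],[0,0,0],[0,0,0],[0,0,0],[0,0,0],[0,0,0],[0,0,0],[0,0,0]], "xyz": [[0,0,0.05],[0,0,0.05],[0,0,0.1],[0,0,4],[0,0,8],[0,0,12],[0,0,16],[0,0,16]], "jaw": [3.6,3.6,3.6,3.6,3.6,3.6,3.6,3.6]}}

```text
t: 27.05
position: [509.7, -194.0, 206.5]
tool_rot: [0.08, 1.559, -0.077]
wrist_force: [0.2, -0.4, -0.1]
width: 35.9
```

```bash
python3 - <<'E'
from h import *
tool(); cap('wrist','w18.png')
E
```

```text
t 27.05 pos [ 509.7 -194.   206.5] x [ 0.01   0.001 -1.   ] jawyaw -5.71 J [-0.477, 0.386, 1.56, 0.006, 1.188, -0.38] F [ 0.2 -0.4 -0.1] M [-0.06 -0.12  0.01] w 35.9
```

View pics/w18.png

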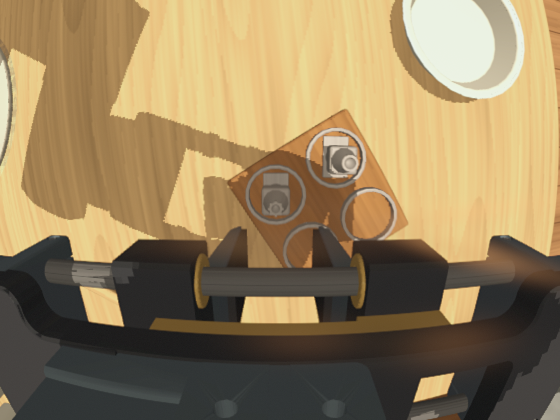

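Two nozzles now stand in the stand, at (276,193) and (340,158). Back to the bar for the third.

Call:
{"name": "arm_command", "arguments": {"twist": [[0,0,0.1],[0,0,0.2],[0,0,0.3],[0,0,0.4],[0,0,0.5],[0,0,0.6],[0,0,0.7],[0,0,0.771],[0,0,0.771],[0,0,0.771],[0,0,0.771],[0,0,0.771],[0,0,0.771],[0,0,0.771]], "xyz": [[1.4,39.95,0],[1.4,39.95,0],[1.4,39.95,0],[1.4,39.95,0],[1.4,39.95,0],[1.4,39.95,0],[1.4,39.95,0],[1.4,39.95,0],[1.4,39.95,0],[1.4,39.95,0],[1.4,39.95,0],[1.4,39.95,0],[1.4,39.95,0],[1.4,39.95,0]], "jaw": [4,4,4,4,4,4,4,4,4,4,4,4,4,4]}}

```text
t: 28.5
position: [522.8, 205.2, 204.0]
tool_rot: [-0.52, 1.501, 0.528]
wrist_force: [0.6, 0.2, 0.0]
width: 40.1
```

```bash
python3 - <<'E'
from h import *
tool(); cap('wrist','w19.png')
E
```

```text
t 28.5 pos [522.8 205.2 204. ] x [ 0.003  0.007 -1.   ] jawyaw 38.38 J [0.264, 0.412, 1.522, 0.006, 1.203, -0.408] F [0.6 0.2 0. ] M [-0.   -0.14 -0.03] w 40.1
```

View pics/w19.png

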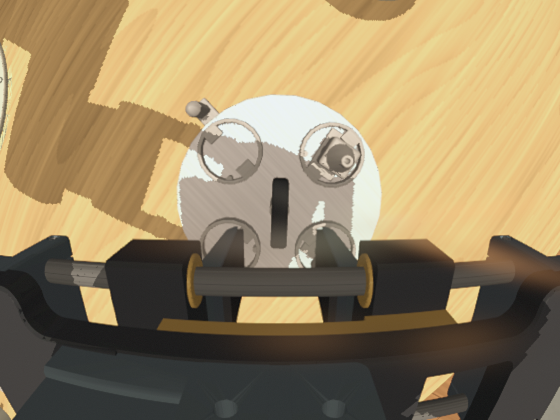

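Call:
{"name": "arm_command", "arguments": {"twist": [[-0.007,0.003,0],[-0.007,0.003,0],[-0.007,0.003,0],[-0.007,0.003,0],[-0.007,0.003,0],[-0.007,0.003,0],[-0.007,0.003,0],[-0.007,0.003,0],[-0.007,0.003,0]], "xyz": [[0,0,-4],[0,0,-8],[0,0.03,-10.5],[0,0.03,-10.8],[0,0.03,-10.8],[0,0.03,-10.8],[0,0.03,-10.8],[0,0.03,-10.8],[0,0.03,-10.8]], "jaw": [4,4,4,4,1,1,1,1,1], "force": 40}}

```text
t: 29.45
position: [523.1, 205.6, 97.3]
tool_rot: [-0.525, 1.505, 0.524]
wrist_force: [-2.7, -3.1, 9.3]
width: 13.2
```

```bash
python3 - <<'E'
from h import *
tool()
E
```

```text
t 29.45 pos [523.1 205.6  97.3] x [ 0.002 -0.    -1.   ] jawyaw 38.41 J [0.269, 0.547, 1.632, -0.001, 0.961, -0.402] F [-2.7 -3.1  9.3] M [-0.59  0.46  0.01] w 13.2
```

Turn +88.1° (to 126.5).

Call:
{"name": "arm_command", "arguments": {"twist": [[0,0,0.1],[0,0,0.2],[0,0,0.3],[0,0,0.4],[0,0,0.5],[0,0,0.6],[0,0,0.7],[0,0,0.8],[0,0,0.9],[0,0,1.0],[0,0,1.1],[0,0,1.2],[0,0,1.3],[0,0,1.4],[0,0,1.5],[0,0,1.538],[0,0,1.538],[0,0,1.538]], "xyz": [[0,0,0],[0,0,0],[0,0,0],[0,0,0],[0,0,0],[0,0,0],[0,0,0],[0,0,0],[0,0,0],[0,0,0],[0,0,0],[0,0,0],[0,0,0],[0,0,0],[0,0,0],[0,0,0],[0,0,0],[0,0,0]], "jaw": [1,1,1,1,1,1,1,1,1,1,1,1,1,1,1,1,1,1]}}

```text
t: 31.25
position: [523.0, 205.1, 97.3]
tool_rot: [-1.66, 0.837, 1.661]
wrist_force: [1.6, -5.3, -11.3]
width: 13.6
```

```bash
python3 - <<'E'
from h import *
tool()
E
```

```text
t 31.25 pos [523.  205.1  97.3] x [-0.     0.001 -1.   ] jawyaw 126.45 J [0.267, 0.547, 1.632, 0.001, 0.963, -1.941] F [  1.6  -5.3 -11.3] M [-0.9  -0.46  0.13] w 13.6
```

Call:
{"name": "arm_command", "arguments": {"twist": [[0,0,0],[0,0,0],[0,0,0],[0,0,0],[0,0,-0.14],[0,0,-0.28],[0,0,-0.42],[0,0,-0.56],[0,0,-0.7],[0,0,-0.84],[0,0,-0.98],[0,0,-1.12],[0,0,-1.26],[0,0,-1.4],[0,0,-1.54],[0,0,-1.68],[0,0,-1.82],[0,0,-1.96],[0,0,-2.0],[0,0,-2.0]], "xyz": [[0,0,0],[0,0,0],[0,0,4],[0,0,8],[-3,0.5,8],[-6.95,1.1,8],[-6.95,1.1,8],[-6.95,1.1,8],[-6.95,1.1,8],[-6.95,1.1,8],[-6.95,1.1,8],[-6.95,1.1,8],[-6.95,1.1,8],[-6.95,1.1,8],[-6.95,1.1,8],[-6.95,1.1,8],[-6.95,1.1,8],[-6.95,1.1,8],[-6.95,1.1,8],[-6.95,1.1,8]], "jaw": [4,4,4.4,4.4,4.4,4.4,4.4,4.4,4.4,4.4,4.4,4.4,4.4,4.4,4.4,4.4,4.4,4.4,4.4,4.4]}}

```text
t: 33.25
position: [453.6, 216.4, 177.8]
tool_rot: [-0.162, 1.563, 0.162]
wrist_force: [0.6, -0.4, 0.1]
width: 44.1
```

```bash
python3 - <<'E'
from h import *
s,y=tool(); print(np.radians(-82.5-y))
E
```

```text
t 33.25 pos [453.6 216.4 177.8] x [ 0.002  0.    -1.   ] jawyaw 11.8 J [0.327, 0.366, 1.69, -0.0, 1.084, 0.121] F [ 0.6 -0.4  0.1] M [ 0.01 -0.09  0.03] w 44.1
-1.6458017588928715
```

Call:
{"name": "arm_command", "arguments": {"twist": [[0,0,-0.14],[0,0,-0.28],[0,0,-0.42],[0,0,-0.56],[0,0,-0.7],[0,0,-0.84],[0,0,-0.98],[0,0,-1.12],[0,0,-1.26],[0,0,-1.4],[0,0,-1.54],[0,0,-1.646],[0,0,-1.646],[0,0,-1.646]], "xyz": [[0,0,0],[0,0,0],[0,0,0],[0,0,0],[0,0,0],[0,0,0],[0,0,0],[0,0,0],[0,0,0],[0,0,0],[0,0,0],[0,0,0],[0,0,0],[0,0,0]], "jaw": [4.4,4.4,4.4,4.4,4.4,4.4,4.4,4.4,4.4,4.4,4.4,4.4,4.4,4.4]}}

```text
t: 34.65
position: [453.7, 216.5, 178.0]
tool_rot: [1.108, 1.269, -1.11]
wrist_force: [0.9, -0.4, 0.3]
width: 43.9
```

```bash
python3 - <<'E'
from h import *
tool(); cap('wrist','w20.png')
E
```

```text
t 34.65 pos [453.7 216.5 178. ] x [ 0.    -0.002 -1.   ] jawyaw -82.27 J [0.327, 0.366, 1.688, -0.002, 1.087, 1.764] F [ 0.9 -0.4  0.3] M [ 0.07 -0.02 -0.02] w 43.9
```

View pics/w20.png

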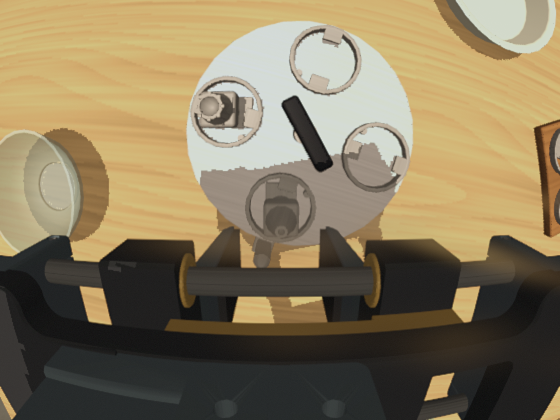

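The third nozzle is at the front, ring at (280,207). The last one is at (225,112).

Call:
{"name": "arm_command", "arguments": {"twist": [[0,0,0],[0,0,0],[0,0,0],[0,0,0],[0,0,0],[0,0,0],[0,0,0],[0,0,0],[0,0,0]], "xyz": [[-0.03,0,-4],[-0.03,0,-8],[-0.05,-0.03,-10.1],[-0.05,-0.03,-10.1],[-0.05,-0.03,-10.1],[-0.05,-0.03,-10.1],[-0.05,-0.03,-10.1],[-0.05,-0.03,-10.1],[-0.05,-0.03,-10.1]], "jaw": [4.4,4.4,4.4,4.4,2.4,2.4,2.4,2.4,2.4], "force": 30}}

```text
t: 35.6
position: [454.1, 216.5, 78.2]
tool_rot: [1.11, 1.267, -1.108]
wrist_force: [0.4, -1.3, 10.4]
width: 28.2
```

Call:
{"name": "arm_command", "arguments": {"twist": [[0,0,0.1],[0,0,0.2],[0,0,0.3],[0,0,0.4],[0,0,0.5],[0,0,0.6],[0,0,0.7],[0,0,0.8],[0,0,0.9],[0,0,1.0],[0,0,1.1],[0,0,1.2],[0,0,1.3],[0,0,1.335],[0,0,1.335]], "xyz": [[0,0,0],[0,0,0],[0,0,0],[0,0,0],[0,0,0],[0,0,0],[0,0,0],[0,0,0],[0,0,0],[0,0,0],[0,0,0],[0,0,0],[0,0,0],[0,0,0],[0,0,0]], "jaw": [2.4,2.4,2.4,2.4,2.4,2.4,2.4,2.4,2.4,2.4,2.4,2.4,2.4,2.4,2.4]}}

```text
t: 37.1
position: [454.3, 216.6, 78.8]
tool_rot: [0.081, 1.567, -0.076]
wrist_force: [-0.6, -0.5, -2.0]
width: 27.9
```

```bash
python3 - <<'E'
from h import *
tool(); cap('wrist','w21.png')
E
```

```text
t 37.1 pos [454.3 216.6  78.8] x [ 0.002  0.003 -1.   ] jawyaw -5.73 J [0.325, 0.512, 1.794, 0.003, 0.833, 0.423] F [-0.6 -0.5 -2. ] M [-0.02 -0.07  0.02] w 27.9
```

View pics/w21.png

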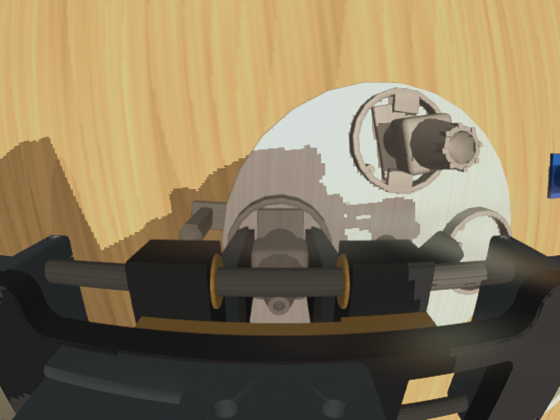

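Lift test, then travel.

Call:
{"name": "arm_command", "arguments": {"twist": [[0,0,0],[0,0,0],[0,0,0],[0,0,0]], "xyz": [[0,0,0.3],[0,0,0.6],[0,0,0.9],[0,0,0.9]], "jaw": [2.4,2.4,2.4,2.4]}}

```text
t: 37.55
position: [454.6, 216.6, 88.2]
tool_rot: [0.083, 1.567, -0.078]
wrist_force: [0.2, 1.5, -0.9]
width: 27.5
```

```bash
python3 - <<'E'
from h import *
tool(); im=cap('top','top22.png')
cv2.imwrite('pics/st22.png',cv2.resize(im[150:260,285:395,::-1],None,fx=5,fy=5,interpolation=cv2.INTER_CUBIC))
E
```

```text
t 37.55 pos [454.6 216.6  88.2] x [ 0.003  0.003 -1.   ] jawyaw -5.85 J [0.325, 0.497, 1.785, 0.003, 0.855, 0.425] F [ 0.2  1.5 -0.9] M [-0.02 -0.11  0.02] w 27.5
```

View pics/st22.png

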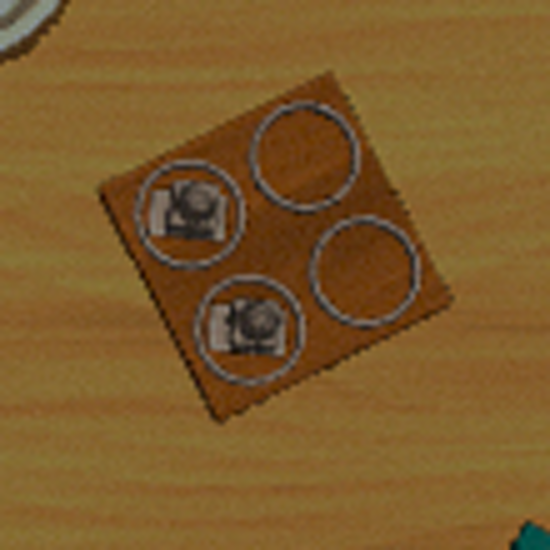

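The stand hasn't moved: filled rings at (190,215) and (250,330), free ones at (305,157) and (365,270).

Call:
{"name": "arm_command", "arguments": {"twist": [[0,0,0],[0,0,0],[0,0,0],[0,0,0],[0,0,0],[0,0,0],[0,0,0],[0,0,0],[0,0,0],[0,0,0],[0,0,0],[0,0,0],[0,0,0],[0,0,0],[0,0,0]], "xyz": [[0,0,5],[0,0,10],[0,0,13],[0,-2,13],[5,-14,13],[9,-28,13],[14,-40,13],[15,-46,13],[15,-46,13],[15,-46,13],[15,-46,13],[15,-46,13],[15,-46,13],[15,-46,13],[15,-46,13]], "jaw": [2.4,2.4,2.4,2.4,2.4,2.4,2.4,2.4,2.4,2.4,2.4,2.4,2.4,2.4,2.4]}}

```text
t: 39.1
position: [604.6, -245.5, 217.2]
tool_rot: [0.085, 1.567, -0.08]
wrist_force: [-0.3, 1.0, -1.0]
width: 27.7
```

```bash
python3 - <<'E'
from h import *
tool(); im=cap('wrist','w23.png')[:,:,::-1]
cv2.imwrite('pics/w23z.png',cv2.resize(im[110:310,190:390],None,fx=4,fy=3,interpolation=cv2.INTER_CUBIC))
E
```

```text
t 39.1 pos [ 604.6 -245.5  217.2] x [ 0.002  0.003 -1.   ] jawyaw -5.99 J [-0.479, 0.53, 1.269, 0.004, 1.342, -0.376] F [-0.3  1.  -1. ] M [-0.04 -0.06  0.04] w 27.7
```

View pics/w23z.png

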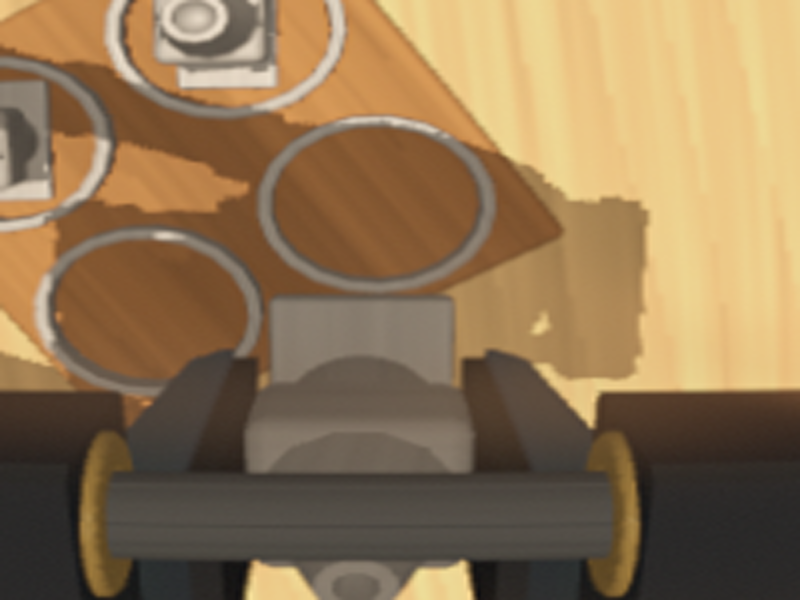

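```bash
python3 - <<'E'
from h import *
z0=(190,110)
ringfit([(258,200),(275,155),(315,127),(376,115),(440,127),(480,158),(495,200),(475,253),(430,283),(380,294),(310,275)],33.5,30,z0)
ringfit([(37,310),(52,265),(90,237),(150,227),(210,240),(250,272),(264,310),(150,395)],33.5,30,z0)
E
```

```text
ring [ 610.4 -225.7] res [-0.4  0.2 -0.  -0.3  0.2 -0.1 -0.5 -0.3 -0.   0.6 -0.8] free [ 610.4 -225.7   33.4]
ring [ 541.1 -260.1] res [-0.3 -0.   0.1 -0.3  0.1 -0.  -0.3 -0.2] free [ 541.2 -260.    33.4]
```

Call:
{"name": "arm_command", "arguments": {"twist": [[0,0,0],[0,0,0],[0,0,0],[0,0,0],[0,0,0],[0,0,0],[0,0,0]], "xyz": [[0.55,1.8,-4],[0.55,1.8,-8],[0.55,1.8,-12],[0.55,1.8,-15],[0.55,1.8,-15.7],[0.55,1.8,-15.7],[0.55,1.8,-15.7]], "jaw": [2.4,2.4,2.4,2.4,2.4,2.4,2.4]}}

```text
t: 39.85
position: [610.5, -225.5, 62.1]
tool_rot: [0.083, 1.566, -0.078]
wrist_force: [0.5, -0.6, -0.6]
width: 27.7
```

```bash
python3 - <<'E'
from h import *
tool(); im=cap('wrist','w24.png')[:,:,::-1]
cv2.imwrite('pics/w24z.png',cv2.resize(im[130:330,190:390],None,fx=4,fy=3,interpolation=cv2.INTER_CUBIC))
E
```

```text
t 39.85 pos [ 610.5 -225.5   62.1] x [ 0.004  0.003 -1.   ] jawyaw -5.89 J [-0.448, 0.692, 1.428, 0.005, 1.019, -0.348] F [ 0.5 -0.6 -0.6] M [-0.09 -0.04 -0.01] w 27.7
```

View pics/w24z.png

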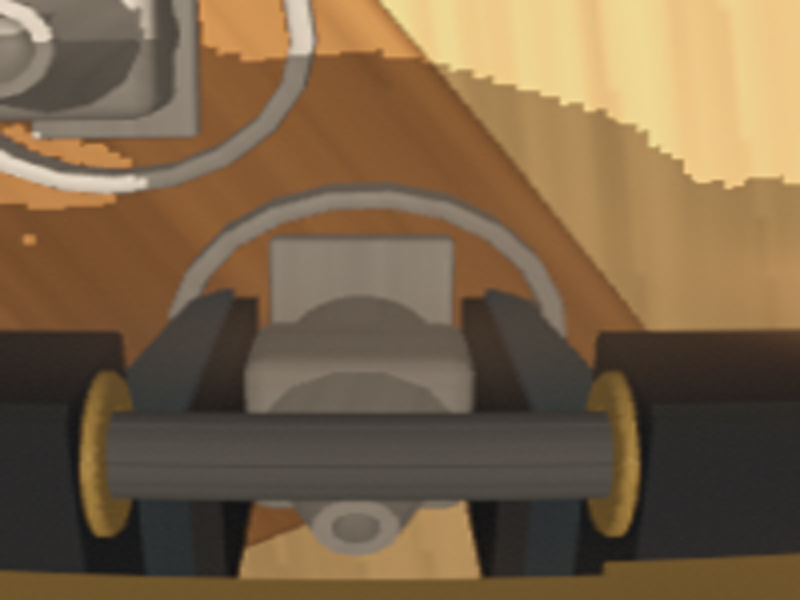

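```bash
python3 - <<'E'
from h import *
ringfit([(172,315),(185,280),(215,240),(260,208),(310,190),(367,184),(430,191),(480,211),(525,245),(555,285)],33.5,30)
E
```

```text
ring [ 611.3 -228.3] res [-0.6 -0.8 -0.4  0.2  0.5  0.5  0.4 -0.2 -0.8 -0.7] free [ 611.3 -226.6   32.2]
```

Call:
{"name": "arm_command", "arguments": {"twist": [[0,0,0],[0,0,0],[0,0,0],[0,0,0],[0,0,0],[0,0,0],[0,0,0]], "xyz": [[0.05,-0.19,0],[0.05,-0.19,0],[0.05,-0.19,-0.8],[0.05,-0.19,-1.4],[0.05,-0.19,-1.8],[0.05,-0.19,-2.0],[0.05,-0.19,-2.1]], "jaw": [2.4,2.4,2.4,2.4,2.4,2.4,2.4]}}

```text
t: 40.6
position: [610.9, -227.5, 41.3]
tool_rot: [0.083, 1.566, -0.078]
wrist_force: [-2.8, 2.7, 11.9]
width: 28.1
```

```bash
python3 - <<'E'
from h import *
tool(); im=cap('wrist','w25.png')[:,:,::-1]
cv2.imwrite('pics/w25z.png',cv2.resize(im[130:330,190:390],None,fx=4,fy=3,interpolation=cv2.INTER_CUBIC))
E
```

```text
t 40.6 pos [ 610.9 -227.5   41.3] x [ 0.004  0.003 -1.   ] jawyaw -5.9 J [-0.45, 0.72, 1.438, 0.005, 0.981, -0.35] F [-2.8  2.7 11.9] M [ 0.4   0.81 -0.03] w 28.1
```

View pics/w25z.png

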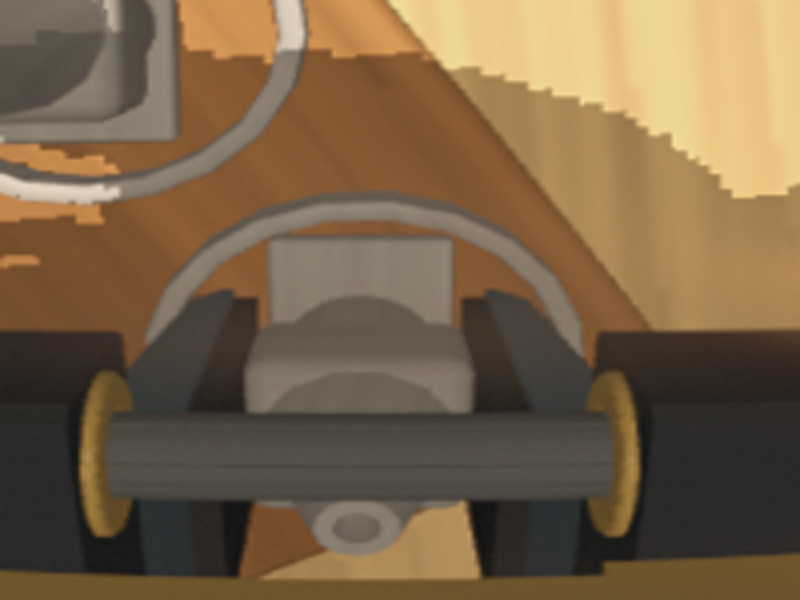

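The third nozzle is down on the board inside its ring: z 41.3, 12 N of contact. Release.

Call:
{"name": "arm_command", "arguments": {"twist": [[0,0,0],[0,0,0],[0,0,0],[0,0,0],[0,0,0],[0,0,0],[0,0,0],[0,0,0]], "xyz": [[0,0,0],[0,0,0],[0,0,0.05],[0,0,4],[0,0,8],[0,0,12],[0,0,16],[0,0,16]], "jaw": [3.6,3.6,3.6,3.6,3.6,3.6,3.6,3.6]}}

```text
t: 41.45
position: [613.5, -228.7, 207.3]
tool_rot: [0.08, 1.557, -0.081]
wrist_force: [0.9, 0.0, -0.4]
width: 35.8
```

```bash
python3 - <<'E'
from h import *
s,y=tool(); print((np.array([522.9,205.5])-s['position'][:2])/10,np.radians(-51.5-y)); cap('wrist','w26.png')
E
```

```text
t 41.45 pos [ 613.5 -228.7  207.3] x [ 0.012 -0.001 -1.   ] jawyaw -5.89 J [-0.45, 0.536, 1.286, 0.004, 1.308, -0.348] F [ 0.9  0.  -0.4] M [-0.04 -0.07 -0.04] w 35.8
[-9.05700432 43.42282084] -0.7959676356009029
```

View pics/w26.png

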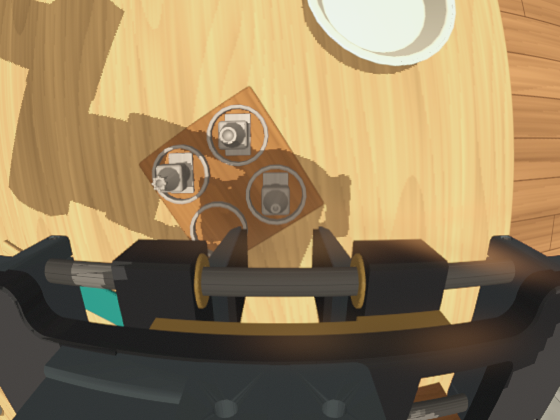

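Three nozzles stand in rings, at (238,134), (180,172) and (276,194). Back to the bar.

Call:
{"name": "arm_command", "arguments": {"twist": [[0,0,-0.1],[0,0,-0.2],[0,0,-0.3],[0,0,-0.4],[0,0,-0.5],[0,0,-0.6],[0,0,-0.7],[0,0,-0.796],[0,0,-0.796],[0,0,-0.796],[0,0,-0.796],[0,0,-0.796],[0,0,-0.796],[0,0,-0.796],[0,0,-0.796]], "xyz": [[-9,43.4,0],[-9,43.4,0],[-9,43.4,0],[-9,43.4,0],[-9,43.4,0],[-9,43.4,0],[-9,43.4,0],[-9,43.4,0],[-9,43.4,0],[-9,43.4,0],[-9,43.4,0],[-9,43.4,0],[-9,43.4,0],[-9,43.4,0],[-9,43.4,0]], "jaw": [4,4,4,4,4,4,4,4,4,4,4,4,4,4,4]}}

```text
t: 43.0
position: [522.6, 205.2, 204.3]
tool_rot: [0.7, 1.446, -0.704]
wrist_force: [-0.0, 0.8, 0.3]
width: 40.1
```

```bash
python3 - <<'E'
from h import *
tool(); cap('wrist','w27.png')
E
```

```text
t 43.0 pos [522.6 205.2 204.3] x [ 0.006 -0.006 -1.   ] jawyaw -51.56 J [0.272, 0.412, 1.521, -0.008, 1.204, 1.175] F [-0.   0.8  0.3] M [-0.02  0.02 -0.01] w 40.1
```

View pics/w27.png

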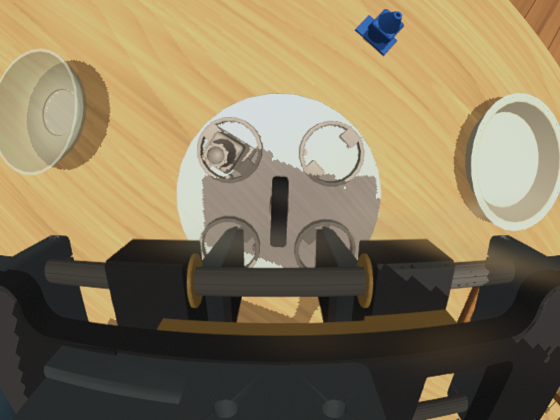

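Call:
{"name": "arm_command", "arguments": {"twist": [[0.006,0.006,0],[0.006,0.006,0],[0.006,0.006,0],[0.006,0.006,0],[0.006,0.006,0],[0.006,0.006,0],[0.006,0.006,0],[0.006,0.006,0],[0.006,0.006,0]], "xyz": [[0,0,-4],[0,0,-8],[0,0.03,-10.5],[0,0.03,-10.85],[0,0.03,-10.85],[0,0.03,-10.85],[0,0.03,-10.85],[0,0.03,-10.85],[0,0.03,-10.85]], "jaw": [4,4,4,4,1,1,1,1,1], "force": 40}}

```text
t: 43.95
position: [523.6, 205.5, 97.1]
tool_rot: [0.703, 1.452, -0.701]
wrist_force: [0.8, -3.0, 7.0]
width: 14.0
```

```bash
python3 - <<'E'
from h import *
s,y=tool(); print(np.radians(36.5-y))
E
```

```text
t 43.95 pos [523.6 205.5  97.1] x [ 0.003  0.    -1.   ] jawyaw -51.55 J [0.268, 0.547, 1.633, -0.001, 0.959, 1.168] F [ 0.8 -3.   7. ] M [-0.66 -0.24  0.08] w 14.0
1.5366852823741397
```

Call:
{"name": "arm_command", "arguments": {"twist": [[0,0,0.1],[0,0,0.2],[0,0,0.3],[0,0,0.4],[0,0,0.5],[0,0,0.6],[0,0,0.7],[0,0,0.8],[0,0,0.9],[0,0,1.0],[0,0,1.1],[0,0,1.2],[0,0,1.3],[0,0,1.4],[0,0,1.5],[0,0,1.537],[0,0,1.537],[0,0,1.537]], "xyz": [[-0.05,0,0],[-0.05,0,0],[-0.05,0,0],[-0.05,0,0],[-0.05,0,0],[-0.05,0,0],[-0.05,0,0],[-0.05,0,0],[-0.05,0,0],[-0.05,0,0],[-0.05,0,0],[-0.05,0,0],[-0.05,0,0],[-0.05,0,0],[-0.05,0,0],[-0.05,0,0],[-0.05,0,0],[-0.05,0,0]], "jaw": [1,1,1,1,1,1,1,1,1,1,1,1,1,1,1,1,1,1]}}

```text
t: 45.75
position: [523.0, 205.6, 97.2]
tool_rot: [-0.496, 1.512, 0.5]
wrist_force: [1.2, 1.9, -10.6]
width: 13.8
```

Call:
{"name": "arm_command", "arguments": {"twist": [[0,0,0],[0,0,0],[0,0,0],[0,0,0],[0,0,-0.15],[0,0,-0.3],[0,0,-0.45],[0,0,-0.6],[0,0,-0.75],[0,0,-0.9],[0,0,-1.05],[0,0,-1.2],[0,0,-1.35],[0,0,-1.5],[0,0,-1.65],[0,0,-1.8],[0,0,-1.95],[0,0,-2.079],[0,0,-2.079],[0,0,-2.079]], "xyz": [[0,0,0],[0,0,0],[0,0,4],[0,0,8],[-3,0.5,8],[-6.95,1.05,8],[-6.95,1.05,8],[-6.95,1.05,8],[-6.95,1.05,8],[-6.95,1.05,8],[-6.95,1.05,8],[-6.95,1.05,8],[-6.95,1.05,8],[-6.95,1.05,8],[-6.95,1.05,8],[-6.95,1.05,8],[-6.95,1.05,8],[-6.95,1.05,8],[-6.95,1.05,8],[-6.95,1.05,8]], "jaw": [4,4,4.4,4.4,4.4,4.4,4.4,4.4,4.4,4.4,4.4,4.4,4.4,4.4,4.4,4.4,4.4,4.4,4.4,4.4]}}

```text
t: 47.75
position: [453.7, 216.1, 177.5]
tool_rot: [1.112, 1.265, -1.11]
wrist_force: [-0.6, -1.1, 0.1]
width: 44.0
```

```bash
python3 - <<'E'
from h import *
tool(); cap('wrist','w28.png')
E
```

```text
t 47.75 pos [453.7 216.1 177.5] x [ 0.003 -0.001 -1.   ] jawyaw -82.46 J [0.327, 0.365, 1.691, -0.003, 1.082, 1.768] F [-0.6 -1.1  0.1] M [0.01 0.02 0.  ] w 44.0
```

View pics/w28.png

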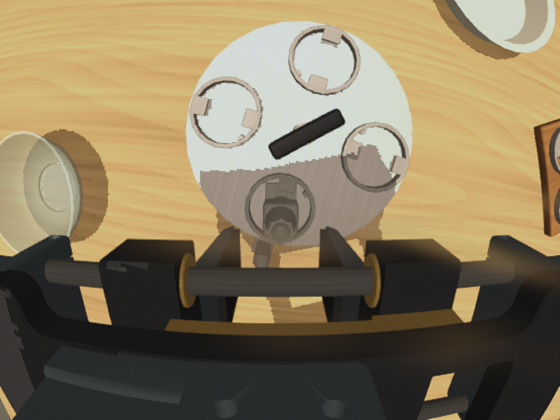

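The last nozzle is at the front, (280,207), and the other three cups are empty.

Call:
{"name": "arm_command", "arguments": {"twist": [[0,0,0],[0,0,0],[0,0,0],[0,0,0],[0,0,0],[0,0,0],[0,0,0],[0,0,0],[0,0,0]], "xyz": [[-0.03,0,-4],[-0.03,0,-8],[-0.05,0,-10.05],[-0.05,0,-10.05],[-0.05,0,-10.05],[-0.05,0,-10.05],[-0.05,0,-10.05],[-0.05,0,-10.05],[-0.05,0,-10.05]], "jaw": [4.4,4.4,4.4,4.4,2.4,2.4,2.4,2.4,2.4], "force": 30}}

```text
t: 48.7
position: [454.0, 216.4, 78.2]
tool_rot: [1.114, 1.264, -1.108]
wrist_force: [-0.1, -0.8, 10.3]
width: 28.1
```

Call:
{"name": "arm_command", "arguments": {"twist": [[0,0,0.1],[0,0,0.2],[0,0,0.3],[0,0,0.4],[0,0,0.5],[0,0,0.6],[0,0,0.7],[0,0,0.8],[0,0,0.9],[0,0,1.0],[0,0,1.1],[0,0,1.2],[0,0,1.3],[0,0,1.335],[0,0,1.335]], "xyz": [[0,0,0],[0,0,0],[0,0,0],[0,0,0],[0,0,0],[0,0,0],[0,0,0],[0,0,0],[0,0,0],[0,0,0],[0,0,0],[0,0,0],[0,0,0],[0,0,0],[0,0,0]], "jaw": [2.4,2.4,2.4,2.4,2.4,2.4,2.4,2.4,2.4,2.4,2.4,2.4,2.4,2.4,2.4]}}

```text
t: 50.2
position: [454.3, 216.5, 78.8]
tool_rot: [0.086, 1.567, -0.076]
wrist_force: [-0.1, -0.8, -1.5]
width: 27.9
```

Call:
{"name": "arm_command", "arguments": {"twist": [[0,0,0],[0,0,0],[0,0,0],[0,0,0]], "xyz": [[0,0,0.3],[0,0,0.6],[0,0,0.9],[0,0,0.9]], "jaw": [2.4,2.4,2.4,2.4]}}

```text
t: 50.6
position: [454.6, 216.6, 88.4]
tool_rot: [0.086, 1.566, -0.076]
wrist_force: [0.7, 0.3, -1.0]
width: 27.9
```

```bash
python3 - <<'E'
from h import *
tool(); im=cap('top','top29.png')
cv2.imwrite('pics/st29.png',cv2.resize(im[150:260,285:395,::-1],None,fx=5,fy=5,interpolation=cv2.INTER_CUBIC))
E
```

```text
t 50.6 pos [454.6 216.6  88.4] x [ 0.004  0.006 -1.   ] jawyaw -5.93 J [0.323, 0.496, 1.787, 0.006, 0.853, 0.422] F [ 0.7  0.3 -1. ] M [-0.03 -0.08  0.03] w 27.9
```

View pics/st29.png

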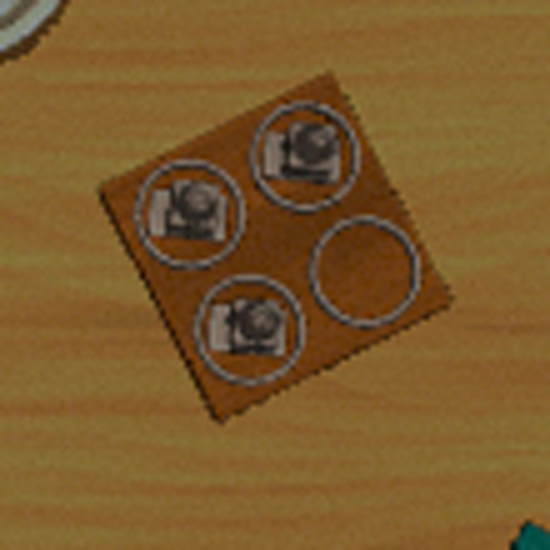

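The stand hasn't moved; the last free ring is at (365,270). Going there.

Call:
{"name": "arm_command", "arguments": {"twist": [[0,0,0],[0,0,0],[0,0,0],[0,0,0],[0,0,0],[0,0,0],[0,0,0],[0,0,0],[0,0,0],[0,0,0],[0,0,0],[0,0,0],[0,0,0],[0,0,0],[0,0,0],[0,0,0]], "xyz": [[0,0,5],[0,0,10],[0,0,13],[0,-2,13],[5,-14,13],[9,-28,13],[9,-40,13],[9,-48.5,13],[9,-48.5,13],[9,-48.5,13],[9,-48.5,13],[9,-48.5,13],[9,-48.5,13],[9,-48.5,13],[9,-48.5,13],[9,-48.5,13]], "jaw": [2.4,2.4,2.4,2.4,2.4,2.4,2.4,2.4,2.4,2.4,2.4,2.4,2.4,2.4,2.4,2.4]}}

```text
t: 52.25
position: [544.1, -268.6, 217.6]
tool_rot: [0.087, 1.567, -0.077]
wrist_force: [-0.3, 1.4, -1.1]
width: 28.0
```

```bash
python3 - <<'E'
from h import *
tool(); im=cap('wrist','w30.png')[:,:,::-1]
cv2.imwrite('pics/w30z.png',cv2.resize(im[110:310,190:390],None,fx=4,fy=3,interpolation=cv2.INTER_CUBIC))
E
```

```text
t 52.25 pos [ 544.1 -268.6  217.6] x [ 0.003  0.007 -1.   ] jawyaw -5.99 J [-0.561, 0.465, 1.387, 0.007, 1.291, -0.458] F [-0.3  1.4 -1.1] M [ 0.   -0.1   0.04] w 28.0
```

View pics/w30z.png

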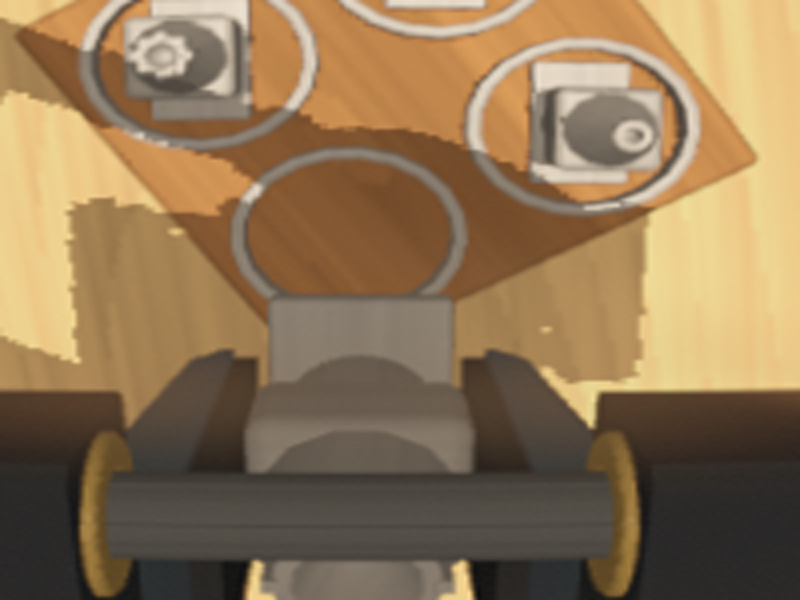

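```bash
python3 - <<'E'
from h import *
ringfit([(231,230),(248,187),(285,160),(345,149),(410,160),(450,187),(467,230),(452,272)],33.5,30,(190,110))
E
```

```text
ring [ 541.2 -260.5] res [-0.6 -0.   0.1 -0.7 -0.   0.5  0.  -1.1] free [ 541.4 -260.    33. ]
```

Call:
{"name": "arm_command", "arguments": {"twist": [[0,0,0],[0,0,0],[0,0,0],[0,0,0],[0,0,0],[0,0,0],[0,0,0]], "xyz": [[-0.3,0.75,-4],[-0.3,0.75,-8],[-0.3,0.75,-12],[-0.3,0.75,-15],[-0.3,0.75,-15.7],[-0.3,0.75,-15.7],[-0.3,0.75,-15.7]], "jaw": [2.4,2.4,2.4,2.4,2.4,2.4,2.4]}}

```text
t: 53.0
position: [542.0, -260.3, 62.4]
tool_rot: [0.085, 1.565, -0.076]
wrist_force: [0.7, -0.1, -0.5]
width: 28.0
```

```bash
python3 - <<'E'
from h import *
tool(); im=cap('wrist','w31.png')[:,:,::-1]
cv2.imwrite('pics/w31z.png',cv2.resize(im[130:330,190:390],None,fx=4,fy=3,interpolation=cv2.INTER_CUBIC))
E
```

```text
t 53.0 pos [ 542.  -260.3   62.4] x [ 0.004  0.006 -1.   ] jawyaw -5.9 J [-0.551, 0.638, 1.559, 0.009, 0.944, -0.453] F [ 0.7 -0.1 -0.5] M [-0.04 -0.09 -0.02] w 28.0
```

View pics/w31z.png

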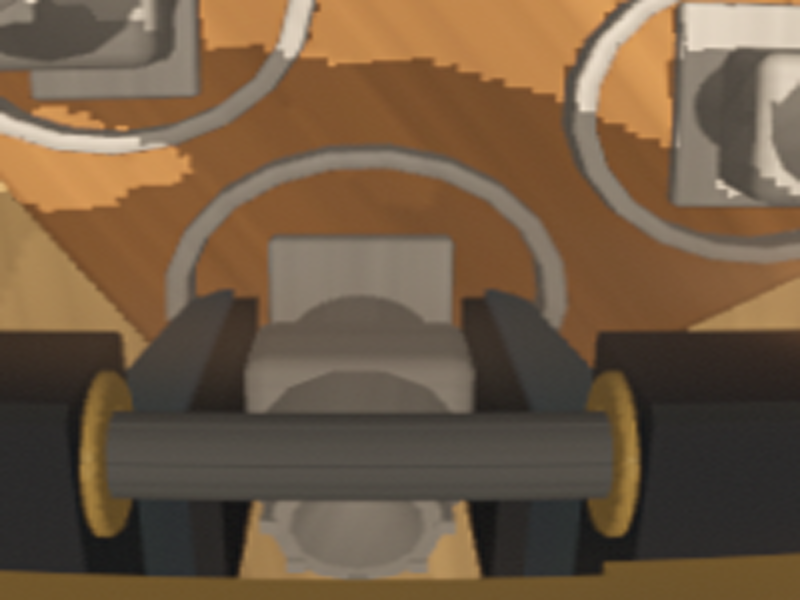

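The ring appears farther forward than predicted, so the stand may just have been knocked. Measure again.

```bash
python3 - <<'E'
from h import *
ringfit([(166,300),(175,255),(200,212),(245,176),(305,152),(370,146),(435,154),(490,178),(535,215),(560,260),(567,300)],33.5,30)
im=cap('wrist','w32.png')[:,:,::-1]
im=cap('top','top32.png'); cv2.imwrite('pics/st32.png',cv2.resize(im[150:260,285:395,::-1],None,fx=5,fy=5,interpolation=cv2.INTER_CUBIC))
E
```

```text
ring [ 543.2 -254.6] res [-0.4 -0.7 -0.3  0.   0.4  0.2  0.3 -0.2 -0.4 -0.6 -0.3] free [ 543.3 -253.9   32.9]
```

View pics/st32.png

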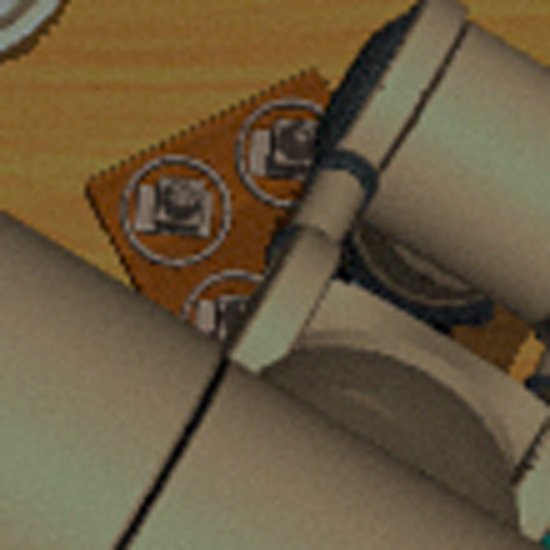

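View pics/w32.png

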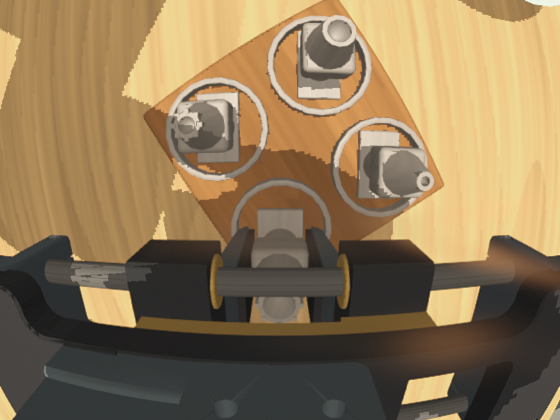

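The stand was knocked about 8 mm towards +y, with all three nozzles still upright. I'll move to the new ring centre and look again before lowering.

Call:
{"name": "arm_command", "arguments": {"twist": [[0,0,0],[0,0,0],[0,0,0]], "xyz": [[0.13,0.57,0],[0.13,0.57,0],[0.13,0.57,0]], "jaw": [2.4,2.4,2.4]}}

```text
t: 53.45
position: [543.4, -254.8, 62.8]
tool_rot: [0.085, 1.564, -0.077]
wrist_force: [0.1, -0.3, -1.2]
width: 27.8
```

```bash
python3 - <<'E'
from h import *
tool(); im=cap('wrist','w33.png')[:,:,::-1]
cv2.imwrite('pics/w33z.png',cv2.resize(im[130:330,190:390],None,fx=4,fy=3,interpolation=cv2.INTER_CUBIC))
E
```

```text
t 53.45 pos [ 543.4 -254.8   62.8] x [ 0.005  0.005 -1.   ] jawyaw -5.91 J [-0.542, 0.636, 1.563, 0.009, 0.941, -0.444] F [ 0.1 -0.3 -1.2] M [-0.03 -0.08  0.07] w 27.8
```

View pics/w33z.png

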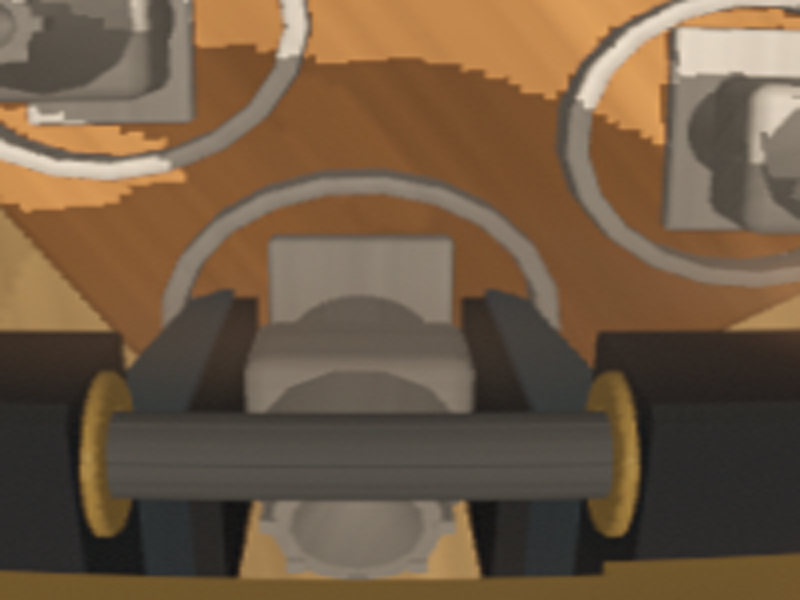

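Call:
{"name": "arm_command", "arguments": {"twist": [[0,0,0],[0,0,0],[0,0,0],[0,0,0],[0,0,0],[0,0,0]], "xyz": [[-0.02,0.11,0],[-0.02,0.11,-0.6],[-0.02,0.11,-1.2],[-0.02,0.11,-1.7],[-0.02,0.11,-2.0],[-0.02,0.11,-2.15]], "jaw": [2.4,2.4,2.4,2.4,2.4,2.4]}}

```text
t: 54.1
position: [543.0, -253.7, 41.1]
tool_rot: [0.085, 1.565, -0.077]
wrist_force: [-5.3, 4.0, 24.8]
width: 27.8
```

```bash
python3 - <<'E'
from h import *
tool(); im=cap('wrist','w34.png')[:,:,::-1]
cv2.imwrite('pics/w34z.png',cv2.resize(im[130:330,190:390],None,fx=4,fy=3,interpolation=cv2.INTER_CUBIC))
E
```

```text
t 54.1 pos [ 543.  -253.7   41.1] x [ 0.005  0.005 -1.   ] jawyaw -5.92 J [-0.541, 0.666, 1.578, 0.009, 0.896, -0.443] F [-5.3  4.  24.8] M [ 0.78  1.08 -0.05] w 27.8
```

View pics/w34z.png

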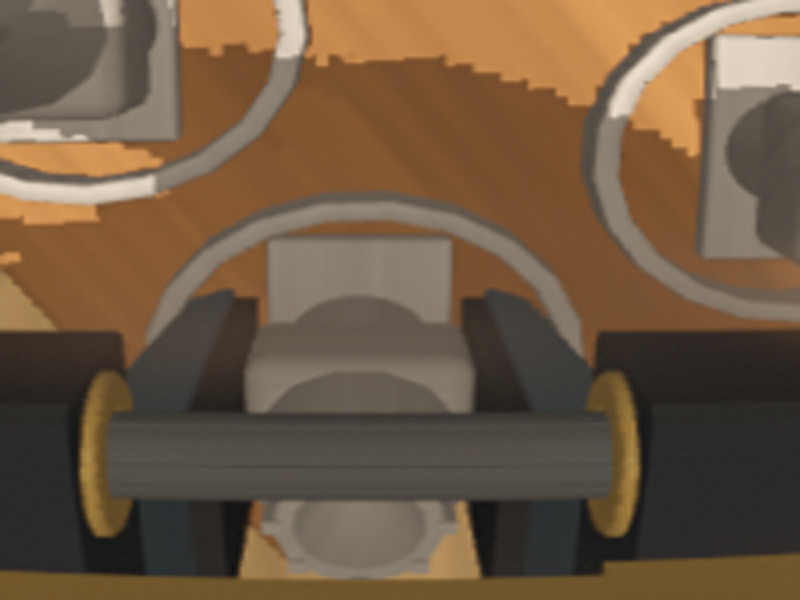

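The last nozzle is down inside its ring: TCP z 41.1, 25 N of contact. Release, rise and move away.

Call:
{"name": "arm_command", "arguments": {"twist": [[0,0,0],[0,0,0],[0,0,0],[0,0,0],[0,0,0],[0,0,0],[0,0,0],[0,0,0]], "xyz": [[0,0,0.05],[0,0,0.05],[0,0,0.1],[0,0,4],[0,0,8],[0,0,12],[0,0,18],[0,0,18]], "jaw": [3.6,3.6,3.6,3.6,3.6,3.6,3.6,3.6]}}

```text
t: 54.95
position: [545.1, -254.9, 226.8]
tool_rot: [0.082, 1.558, -0.079]
wrist_force: [-0.4, 1.2, 0.2]
width: 36.1
```

Call:
{"name": "arm_command", "arguments": {"twist": [[0,0,0],[0,0,0],[0,0,0],[0,0,0],[0,0,0],[0,0,0],[0,0,0]], "xyz": [[-3,-6,0],[-5,-10,0],[-8,-14,0],[-11,-18,0],[-11,-18,0],[-11,-18,0],[-11,-18,0]], "jaw": [3.6,3.6,3.6,3.6,3.6,3.6,3.6]}}

```text
t: 55.65
position: [435.3, -434.2, 226.4]
tool_rot: [0.083, 1.558, -0.079]
wrist_force: [-0.2, -0.3, 0.1]
width: 35.9
```

```bash
python3 - <<'E'
from h import *
tool(); cap('wrist','w35.png'); cap('scene','s35.png')
im=cap('top','top35.png'); cv2.imwrite('pics/st35.png',cv2.resize(im[150:260,285:395,::-1],None,fx=5,fy=5,interpolation=cv2.INTER_CUBIC))
E
```

```text
t 55.65 pos [ 435.3 -434.2  226.4] x [ 0.012  0.002 -1.   ] jawyaw -5.92 J [-0.887, 0.465, 1.361, 0.011, 1.31, -0.786] F [-0.2 -0.3  0.1] M [-0.01 -0.11  0.04] w 35.9
```

View pics/w35.png

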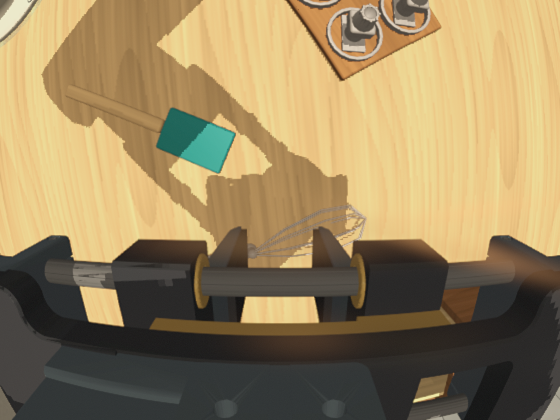

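View pics/s35.png

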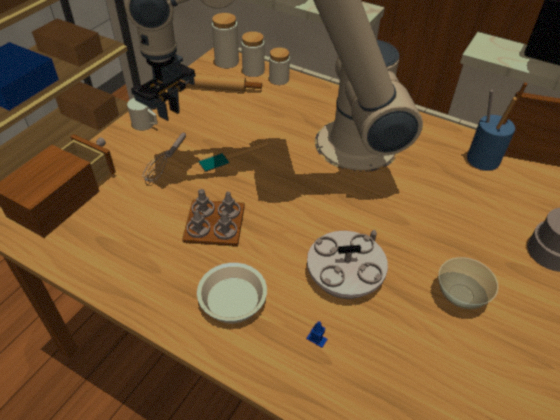

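View pics/st35.png

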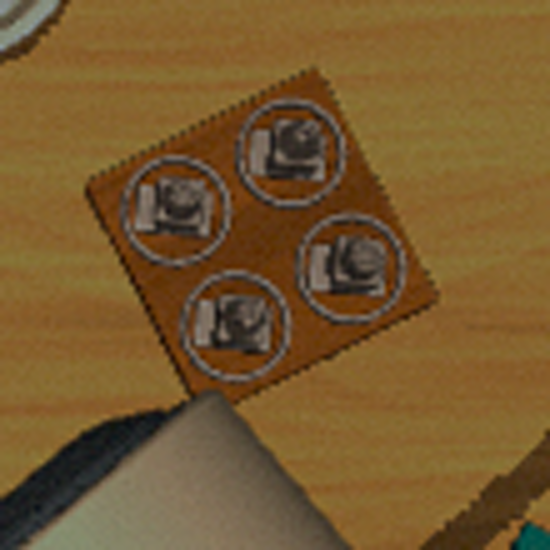

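All four nozzles stand in their rings, the turret is empty, and the bystanders haven't moved. Handing in.

```bash
python3 - <<'E'
from h import *
s=robot.state(); print(np.abs(s['joint_vel']).max()); print(robot.close_job())
E
```

```text
0.0027199406964121342
the job is handed in; nothing more can be done
None
```

All four nozzles are off the turret and standing in their own rings on the drying stand. I handed the job in at about 56 s; no verdict was reported. For each one I turned the turret by the bar until that nozzle was at the front pointer, unscrewed it about 75° anticlockwise and lifted it out there.

- **Final pictures (scene and top):** the nozzles look upright, one centred in each ring. The turret is empty, the stand looks flat, and the dish, bowl, spatula and whisk look unmoved by eye.
- **Set-down readings:** each nozzle met the board with the tool tip at 40.9 to 41.6 mm, against the roughly 41 to 42 mm expected, with 12 to 38 N of contact.
- **Stand knocked:** between the last hover and lowering, the stand shifted about 8 mm. I measured the ring again and corrected before placing the fourth nozzle.
- **Disagreements:** the top and wrist cameras differed by 2 to 5 mm. I relied on the wrist camera, because the forces when gripping the bar and its view of a held nozzle agreed with it. Its ring fits still varied by 1 to 2.5 mm between views. After the first unscrewing the turret seemed to have turned about 3°, so I turned each nozzle 2 to 3° further.

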